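# Re-code the dismantling bench's test box

### The arm

A 6-joint arm with a two-finger parallel gripper is mounted at the origin on the work surface. World frame = base frame: x ahead of the robot, y to its left, z up, the work surface at z = 0. Lengths are in mm, angles in rad, forces in N, time in s.
With the tool pointing down it reaches from about 275 to 1000 mm from the base axis. Payload 8.4 kg.
Tool frame: the origin (TCP) lies midway between the tips of the shut fingers; the grasp point (between the pads) lies behind it (r.pinch_z is the z of the grasp point in the tool frame, in mm); z points along the fingers, y is the direction in which the jaws open and shut (so a half turn about z gives the same grasp; the last joint's range is limited). The gripper opens to 85 mm and grips with 20 to 120 N. Pads are 22 mm wide; open, the fingers measure 114 mm over their backs; the gripper's body (76 mm by 85 mm) begins 54 mm behind the grasp point. The pads swing forward as they close: fully open they stand 13 mm farther back than shut.
Start: joints at [-1.287, 0.353, 1.633, -0, 1.155, -0.002], TCP at [176.202, -599.65, 210.381] pointing down, gripper open.
Joint ranges: [-2.63, 2.63], [-0.92, 2.1], [0.06, 2.66], [-1.3, 4.44], [0, 2.69], [-3.02, 3.02]. Speed limits (rad/s): [2.22, 2.22, 2.79, 3.14, 3.14, 3.14].

### API

Orientations are given as [roll, pitch, yaw] about the fixed x, y, z axes, in that order (R = Rz(yaw) Ry(pitch) Rx(roll)).
In Python, from rig import r, optics, ticket gives the robot as it stands.
- The arm moves only by the shell command python3 -m jog 'ROWS' [FORCE]. ROWS is text: rows parted by semicolons, each of 7 numbers parted by spaces: the closure in counts, from 0 (fully open) to 255 (shut), then the shift along the tool's x, y, z in mm, then the turn, a rotation vector about the tool's x, y, z in degrees. A call has 1 to 5 rows; each row shifts and turns the pose as measured when the row begins, along the tool's axes as they then stand; what a row does not reach is not made up. A row lasts 1/12 s, in which the tool goes at most 41.7 mm and 7.16 degrees, less where a joint would pass 70% of its speed; a pose out of reach is approached as far as the arm can. A call with a gripper value outside its range is refused whole. The fingers move at their own pace and stop on an object; FORCE is the grip in N (left out, the last holds). Time passes only in rows, so rows that do not move let the fingers close. It gives the time, the measured TCP pose, the force and the opening at its end, in the units of the state.
- r.sense(): the state, without advancing time (a new reading comes with each control period).
- optics.grab_frame(name): name is "scene" or "top"; returns the picture (400x640x3 uint8, red, green, blue); there is no depth.
- optics.camera_info(name): a dict with "fx", "fy", "cx", "cy" (pixels), "dist" ([k1, k2, p1, p2, k3] as OpenCV has them; the pictures are not rectified), "world_from_camera" (4x4, takes a point from camera to world coordinates). Camera axes: x right, y down, z forward; pixel columns grow to the right and rows downward; lengths in mm; the calibration is good to about 2 mm. A picture is of the moment at which its call begins. camera_info takes no time and is no camera call.
- ticket.sign_off(): hands the job in, once; it reports no verdict.
The state is a dict: "clock": time; "qpos": joint angles; "qvel": joint speeds; "joint_efforts": joint torques, N m; "eef_pos": TCP position; "tcp_rot": TCP orientation; "contact_force": force on the tool from outside, world axes, zero at the start; "wrist_torque": the same for the moment, N m; "opening": opening from 0.0 (shut) to 1.0 (fully open).
Only numpy, scipy, OpenCV 4.12 (cv2) and the standard library are available. Lean on these libraries where they do the work, as an engineer would, in place of code of your own. Each camera call takes 0.05 s, during which the arm holds its last target.

### The job

Change the test box's code under its safety stop: press the red mushroom stop fully down so that it stays down, then turn the dials one at a time, first yellow to 3, then blue to 6, then white to 4, counting the ticks clockwise from 0 at the long red tick and leaving each pointer on its tick. When all three are set, turn the red mushroom cap clockwise as far as it goes so that it stands up again, and let go. Leave everything else, on the box and around it, where it lies.

Things in the scene. Friction and masses are not known exactly. Their poses are not given: they have to be found in the camera images.
- testbox: beige metal test box, fixed to the cart, 200 mm (its x) by 310 mm (its y) and 90 mm tall; its flat top carries the controls. Origin at the centre of its underside on the cart top; x points away from the robot (to within 0.35 rad), y to the left, z up. Fixed; does not move.
- stop_press (a joint): how far the red mushroom stop's plunger is pushed down, m: 0 up (start), 0.006 fully down, where it meets a hard stop. About 4.5 to 5.5 N moves it; it stays down when let go and it does not come back when the cap is turned (the turn lifts the cap on the plunger).
- stop_turn (a joint): turn of the red mushroom cap, rad: 0 at the start, grows clockwise seen from above, stops at 1.2 (about 70 degrees). A cam lifts the cap 5 mm per rad as it turns, so a full turn lifts a pressed cap the 6 mm back to its first height. It turns easily (friction 0.03 N m) and stays where it is left.
- stop_cap (a point): centre of the red mushroom cap (the red push button): a ribbed upright cylinder 40 mm across, 18 mm tall, white line on top, over a yellow collar (60 mm across, 3 mm thick) on the right half of the box top, away from the robot. At the start this point is 23 mm above the box top and 9 mm below the cap top; pressed fully 6 mm lower, the cap underside then 8 mm above the box top. z up.
- dial_yellow (a joint): angle of the yellow code dial, rad: 0 when its pointer faces the long red tick on its plate (which lies on the side away from the robot, towards the test box's +x), growing clockwise seen from above, 0.628 rad per tick: 3 on the dial is 1.885. Range -0.1 to 5.9; turned by 0.04 N m, no click stops, stays where it is left.
- dial_yellow_grip (a point): centre of the yellow code dial's bar grip, on its axis, 20 mm above the box top. Bar upright-sided, 42 mm long, 12 mm wide, 22 mm tall (half above this point), on a yellow skirt 44 mm across, 9 mm high. x points along the bar to the pointer (black tip on the skirt, dark line on that half of the bar top), z up; turns with the dial. Which dial stands where in the row varies.
- plate_yellow: fixed grey scale plate under the yellow dial, 84 mm across, 3 mm thick, origin at its centre on the box top; ten ticks 36 degrees apart, a long red one for 0 along its +x (away from the robot) and nine short black ones. The three plates stand in a row, 95 mm apart, on the half of the box top nearest the robot.
- dial_blue (a joint): angle of the blue code dial, rad: 0 when its pointer faces the long red tick on its plate (which lies on the side away from the robot, towards the test box's +x), growing clockwise seen from above, 0.628 rad per tick: 6 on the dial is 3.770. Range -0.1 to 5.9; turned by 0.04 N m, no click stops, stays where it is left.
- dial_blue_grip (a point): centre of the blue code dial's bar grip, on its axis, 20 mm above the box top. Bar upright-sided, 42 mm long, 12 mm wide, 22 mm tall (half above this point), on a blue skirt 44 mm across, 9 mm high. x points along the bar to the pointer (black tip on the skirt, dark line on that half of the bar top), z up; turns with the dial. Which dial stands where in the row varies.
- plate_blue: fixed grey scale plate under the blue dial, 84 mm across, 3 mm thick, origin at its centre on the box top; ten ticks 36 degrees apart, a long red one for 0 along its +x (away from the robot) and nine short black ones. The three plates stand in a row, 95 mm apart, on the half of the box top nearest the robot.
- dial_white (a joint): angle of the white code dial, rad: 0 when its pointer faces the long red tick on its plate (which lies on the side away from the robot, towards the test box's +x), growing clockwise seen from above, 0.628 rad per tick: 4 on the dial is 2.513. Range -0.1 to 5.9; turned by 0.04 N m, no click stops, stays where it is left.
- dial_white_grip (a point): centre of the white code dial's bar grip, on its axis, 20 mm above the box top. Bar upright-sided, 42 mm long, 12 mm wide, 22 mm tall (half above this point), on a white skirt 44 mm across, 9 mm high. x points along the bar to the pointer (black tip on the skirt, dark line on that half of the bar top), z up; turns with the dial. Which dial stands where in the row varies.
- plate_white: fixed grey scale plate under the white dial, 84 mm across, 3 mm thick, origin at its centre on the box top; ten ticks 36 degrees apart, a long red one for 0 along its +x (away from the robot) and nine short black ones. The three plates stand in a row, 95 mm apart, on the half of the box top nearest the robot.
- router: blue plastic router casing, 120 x 180 x 34 mm, lying to the left of the test box. Bystander, loose; origin near the middle of its underside.
- controller: orange plastic game controller, about 115 x 150 x 33 mm, lying to the right of the test box. Bystander, loose; origin near the middle of its underside.
- heatpipe: bent copper heat pipe, 8 mm thick and about 180 mm long, lying beyond the test box. Bystander, loose; origin near the middle of its underside.
- screwcup: open steel cup, 64 mm across and 45 mm tall, standing beyond the test box. Bystander, loose; origin near the middle of its underside.
- screwdriver: screwdriver with a green handle, 190 mm long, lying to the right of the controller. Bystander, loose; origin near the middle of its underside.
- tweezers: chrome tweezers, 115 mm long and 6 mm thick, lying loose on top of the test box, on the half away from the robot. Bystander, loose; origin near the middle of its underside.
- heatsink: small finned aluminium heat sink, 26 x 26 x 17 mm, lying loose on top of the test box between the red stop and the tweezers. Bystander, loose; origin near the middle of its underside.

How it is judged (in metres and radians):
On the way, in this order (a step that is already met when the one before it is completed fails the run):
1. the red mushroom stop is pressed fully down and has not been turned (value of joint stop_press above 0.0045 m and z of stop_cap in the frame of testbox below 0.1095 m and value of joint stop_turn below 0.25 rad), for 0.1 s.
2. the yellow dial is turned to 3, the stop being still down (value of joint dial_yellow between 1.705 and 2.065 rad and z of stop_cap in the frame of testbox below 0.1095 m), for 0.2 s.
3. the blue dial is turned to 6, the stop being still down (value of joint dial_blue between 3.59 and 3.95 rad and z of stop_cap in the frame of testbox below 0.1095 m), for 0.2 s.
4. the white dial is turned to 4, the stop being still down (value of joint dial_white between 2.333 and 2.693 rad and z of stop_cap in the frame of testbox below 0.1095 m), for 0.2 s.
5. the red mushroom cap is turned clockwise until it stands up again (value of joint stop_turn above 0.85 rad and z of stop_cap in the frame of testbox above 0.111 m), for 0.1 s.
At the end, for the whole second after the job is handed in: The pointers stand within 0.18 rad (10 degrees) of tick 3 on the yellow dial, 6 on the blue and 4 on the white, at rest; the red cap has been turned clockwise by more than 0.85 rad and its centre stands at least 21 mm above the box's face (within 2 mm of its first height); the gripper has let go (all of step 5 and value of joint dial_yellow between 1.705 and 2.065 rad and value of joint dial_blue between 3.59 and 3.95 rad and value of joint dial_white between 2.333 and 2.693 rad and velocity of joint dial_yellow between -0.1 and 0.1 rad/s and velocity of joint dial_blue between -0.1 and 0.1 rad/s and velocity of joint dial_white between -0.1 and 0.1 rad/s); the robot touches nothing.
It fails at once if something lying around the test box is pushed more than 25 mm (distance of any of router, controller, heatpipe, screwcup, screwdriver from where it was at the start of the episode above 0.025 m).
It fails at once if the tweezers or heat sink on the box are pushed more than 25 mm (distance of any of tweezers, heatsink from where it was at the start of the episode above 0.025 m).
It also fails if it takes over 72 s, if anything falls off the work surface, if the arm or the gripper's body presses on something with over 40 N, if the wrist force passes 120 N, or if a joint passes its speed limit or range.

## Working session

There is one attempt and no reset: what is moved stays moved. The work goes in short steps, Python scripts to look and compute and a shell command to move; the robot and the scene stay as the last step left them, time stands still between calls to the robot, and variables do not carry over. Pictures are saved under pics/ and viewed, and the job is handed in when it is done.

```bash
ls; mkdir -p pics
python3 - <<'E'
from rig import r,optics,ticket
import cv2
print(r.sense()); print(r.pinch_z)
for n in("scene","top"):
    im=optics.grab_frame(n); cv2.imwrite(f"pics/{n}0.png",im[:,:,::-1]); print(optics.camera_info(n))
E
```

```text
pics
{'clock': 0.0, 'qpos': array([-1.28738045e+00,  3.53667166e-01,  1.63415483e+00,  1.18673569e-05,
        1.15518888e+00, -2.40509301e-03]), 'qvel': array([-7.41246184e-05, -9.44488950e-04, -4.41931692e-04, -1.98341480e-03,
        6.83891224e-04,  1.57044795e-04]), 'joint_efforts': array([-2.53858881e-03, -6.05248547e+01, -3.42067802e+01, -2.12306991e-04,
        9.31449904e-03,  1.36808470e-05]), 'eef_pos': array([ 176.07231997, -599.14885942,  209.64096885]), 'tcp_rot': array([-3.14017446e+00, -1.42612225e-05,  2.85816158e-01]), 'contact_force': array([-0.45500963, -0.31163684, -0.72978929]), 'wrist_torque': array([-0.00388503, -0.07786461,  0.00517426]), 'opening': 0.9987619582994199}
-18.700000000000003
{'fx': 380.16154513437334, 'fy': 380.16154513437334, 'cx': 319.67019412905165, 'cy': 197.54388716680782, 'dist': array([0.00727126, 0.        , 0.        , 0.        , 0.        ]), 'world_from_camera': array([[-6.86746853e-01,  4.71971873e-01, -5.52830273e-01,
         1.18645964e+03],
       [ 7.26894711e-01,  4.47664261e-01, -5.20788622e-01,
         5.87988500e+02],
       [ 1.68477456e-03, -7.59499349e-01, -6.50505881e-01,
         8.00015744e+02],
       [ 0.00000000e+00,  0.00000000e+00,  0.00000000e+00,
         1.00000000e+00]])}
{'fx': 508.494199158492, 'fy': 508.494199158492, 'cx': 323.3925414645172, 'cy': 207.24722377881156, 'dist': array([-0.05431136,  0.        ,  0.        ,  0.        ,  0.        ]), 'world_from_camera': array([[-6.06471888e-03, -9.97519376e-01,  7.01306847e-02,
         4.73374979e+02],
       [-9.99842976e-01,  4.88118658e-03, -1.70351735e-02,
         2.05638588e+01],
       [ 1.66505947e-02, -7.02229861e-02, -9.97392345e-01,
         1.43400335e+03],
       [ 0.00000000e+00,  0.00000000e+00,  0.00000000e+00,
         1.00000000e+00]])}
```

View pics/scene0.png

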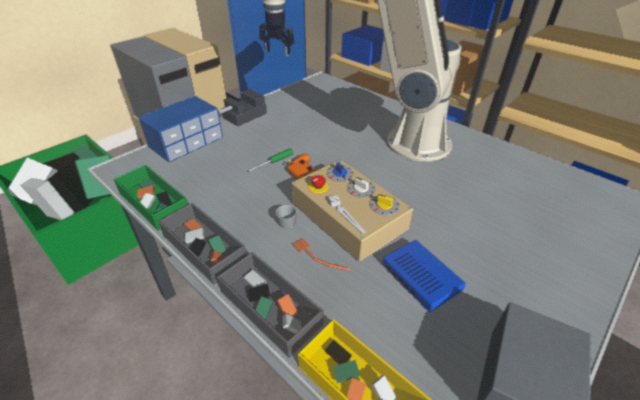

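View pics/top0.png

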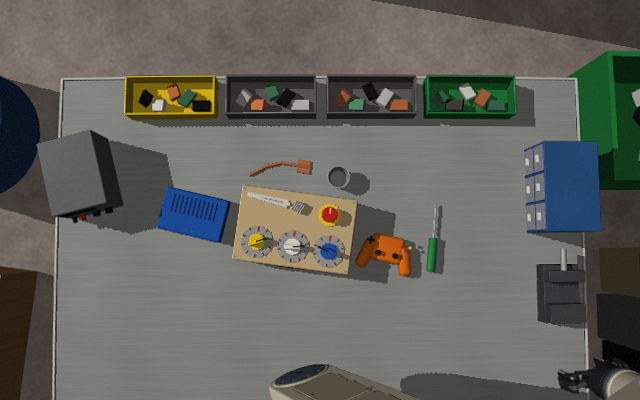

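The top view shows the box at about (295,228). The yellow dial is at (257,241), white at (292,246), blue at (329,252) and the red stop at (329,214). I'll zoom in next.

Run:
```python
import cv2
im=cv2.imread("pics/top0.png")[180:280,225:365]
cv2.imwrite("pics/topz.png",cv2.resize(im,None,fx=5.7,fy=5.7,interpolation=cv2.INTER_CUBIC))
im=cv2.imread("pics/scene0.png")[155:265,285:420]
cv2.imwrite("pics/scz.png",cv2.resize(im,None,fx=5.4,fy=5.4,interpolation=cv2.INTER_CUBIC))
```

```text
(no output)
```

View pics/topz.png

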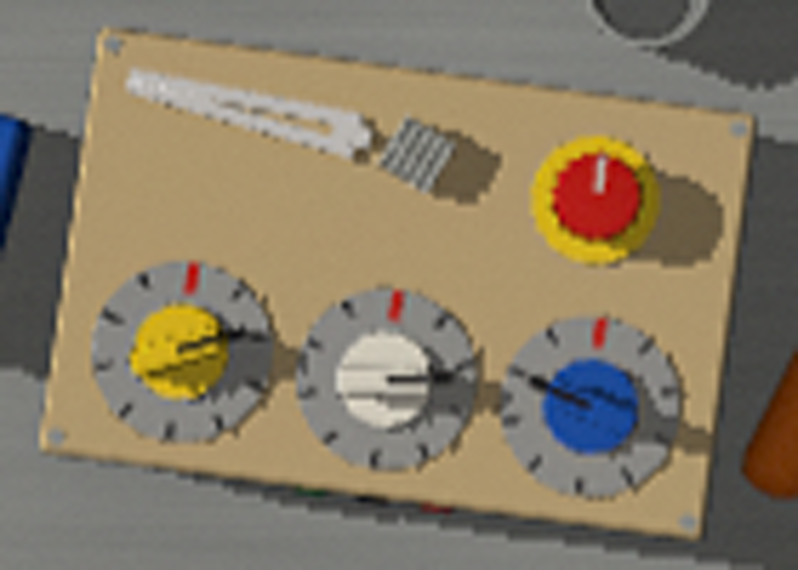

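View pics/scz.png

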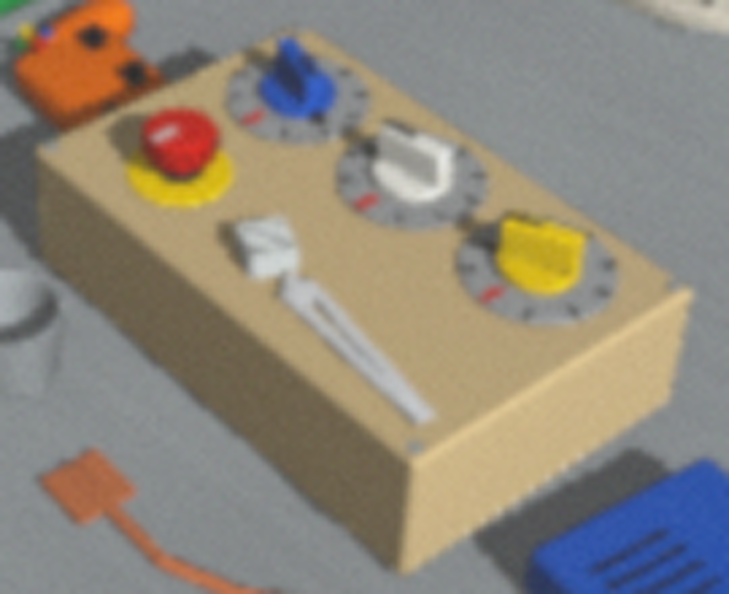

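```bash
cat > h.py <<'E'
import cv2,numpy as np
from rig import r,optics,ticket
def ray(n,uv,z):
    c=optics.camera_info(n);K=np.array([[c['fx'],0,c['cx']],[0,c['fy'],c['cy']],[0,0,1]])
    p=cv2.undistortPoints(np.array(uv,float).reshape(-1,1,2),K,c['dist'])[:,0]
    T=c['world_from_camera'];d=np.c_[p,np.ones(len(p))]@T[:3,:3].T;o=T[:3,3]
    return (o+d*((z-o[2])/d[:,2])[:,None])[:,:2]
def proj(n,P):
    c=optics.camera_info(n);K=np.array([[c['fx'],0,c['cx']],[0,c['fy'],c['cy']],[0,0,1]])
    W=np.linalg.inv(c['world_from_camera']);P=np.array(P,float).reshape(-1,3)
    return cv2.projectPoints(P,cv2.Rodrigues(W[:3,:3])[0],W[:3,3],K,c['dist'])[0][:,0]
def uz(x,y): return [225+(x+.5)/5.7-.5,180+(y+.5)/5.7-.5]
E
python3 - <<'E'
from h import *
im=cv2.imread("pics/top0.png");hsv=cv2.cvtColor(im,cv2.COLOR_BGR2HSV);H,S,V=cv2.split(hsv)
roi=np.zeros(H.shape,bool);roi[180:280,228:362]=1
m=((H>8)&(H<25)&(S>60)&(S<150)&(V>110)&roi).astype(np.uint8)
cs,_=cv2.findContours(m,0,1);c=max(cs,key=cv2.contourArea);hull=cv2.convexHull(c)
rect=cv2.minAreaRect(hull);print(rect)
w=ray("top",[cv2.boxPoints(rect)],90);print(w)
poly=cv2.approxPolyDP(hull,4,True)[:,0];print(poly,ray("top",poly,90))
rm=((H<6)|(H>174))&(S>140)&roi
n,l,st,ce=cv2.connectedComponentsWithStats(rm.astype(np.uint8));print(st[1:,4],ce[1:])
for nm,mm in dict(yel=(H>22)&(H<33)&(S>150),blu=(H>100)&(H<125)&(S>120),wht=(S<40)&(V>150)).items():
    n,l,st,ce=cv2.connectedComponentsWithStats((mm&roi).astype(np.uint8))
    for s,q in zip(st[1:],ce[1:]):
        if s[4]>25: print(nm,s,q)
g=((S<45)&(V<175)&(V>70)&roi&(np.arange(400)[:,None]>222)).astype(np.uint8)
n,l,st,ce=cv2.connectedComponentsWithStats(g)
for s,q in zip(st[1:],ce[1:]):
    if s[4]>60: print("g",s,q)
E
```

```text
((294.1091613769531, 229.1812286376953), (116.83271789550781, 75.26724243164062), 7.594643592834473)
[[433.26706885 240.7997836 ]
 [630.40995012 215.57484871]
 [587.80939887 -91.76694023]
 [391.00954674 -63.53019207]]
[[242 186]
 [356 200]
 [347 273]
 [233 259]] [[625.47807908 213.36506519]
 [586.75040328 -89.12959742]
 [394.16556841 -63.45403023]
 [432.62789141 236.14360311]]
[156   9   8   9   1   1] [[329.12179487 214.18589744]
 [258.44444444 227.77777778]
 [293.875      233.25      ]
 [329.55555556 238.22222222]
 [301.         269.        ]
 [303.         269.        ]]
yel [318 204  23  22 192] [328.78645833 215.046875  ]
yel [248 233  17  17 211] [256.02369668 241.22274882]
blu [320 243  17  16 206] [328.26699029 250.80097087]
wht [247 192  43  16 222] [269.01351351 199.1036036 ]
wht [284 238  16  17 175] [291.04571429 245.39428571]
g [ 228  223  134   57 2035] [285.17346437 265.60933661]
g [241 226  32  31 499] [256.26452906 241.51903808]
g [277 231  32  31 570] [292.22631579 246.45964912]
g [313 236  31  31 512] [328.03710938 251.1328125 ]
```

Run:
```python
from h import *
pl=ray("top",[uz(183.5,353),uz(390,379.5),uz(592,408)],93);print("plates",pl)
print(np.diff(pl,axis=0),np.linalg.norm(np.diff(pl,axis=0),axis=1))
d=pl[2]-pl[0];print("yaw row",np.arctan2(d[0],-d[1])*-1)
red=ray("top",[[258.44,227.78],[293.9,233.25],[329.6,238.2]],93);e=red-pl;print("tick yaw",np.arctan2(e[:,1],e[:,0]))
# axis bar line tops: inner ends (z 121), on-skirt tips z 99
tips=ray("top",[uz(258,333),uz(448,378),uz(516,376)],99);f=tips-pl
print("pointer yaw",np.arctan2(f[:,1],f[:,0]),np.linalg.norm(f,axis=1))
print("stop top",ray("top",[[329.1,214.0]],122),"collar",ray("top",[uz(596,201)],93))
cap=ray("top",[uz(600,190),uz(597,200)],122)
# box-frame expected: 
yaw=-.127;R=np.array([[np.cos(yaw),-np.sin(yaw)],[np.sin(yaw),np.cos(yaw)]]);print("plates box",(pl-[510.6,75.3])@R)
hs=ray("top",[uz(415,155)],107);print("heatsink",hs)
P=[[*p,93] for p in pl];print("scene proj",proj("scene",P),(proj("scene",P)-[285,155])*5.4)
```

```text
plates [[478.2059616  173.35135776]
 [465.49987553  78.16074899]
 [451.82583771 -14.93183027]]
[[-12.70608607 -95.19060877]
 [-13.67403782 -93.09257926]] [96.0348719  94.09148539]
yaw row 0.1392026085536441
tick yaw [-0.11814662 -0.07132131 -0.09562542]
pointer yaw [-1.31894737 -1.54961879  1.16634603] [36.01245256 26.88567894 38.05455653]
stop top [[548.05601471 -16.49446334]] collar [[547.45470798 -17.4280114 ]]
plates box [[-44.55222259  93.15869226]
 [-45.09924237  -2.8746217 ]
 [-46.8721524  -96.94940266]]
heatsink [[568.23749258  65.87942881]]
scene proj [[385.1468047  203.62977155]
 [361.38860384 186.8799602 ]
 [340.63001119 171.88101993]] [[540.7927454  262.60076635]
 [412.49846073 172.15178506]
 [300.40206043  91.15750761]]
```

```bash
cat > need.py <<'E'
import sys,numpy as np
from rig import r
from scipy.spatial.transform import Rotation as Ro
s=r.sense();R=Ro.from_euler('xyz',s['tcp_rot'])
t=np.array([float(v) for v in sys.argv[1:4]]);yaw=float(sys.argv[4])
print('t',round(s['clock'],2),'pos',s['eef_pos'].round(1),'rpy',s['tcp_rot'].round(3),'F',s['contact_force'].round(1),'open',round(s['opening'],3),'q6',s['qpos'][5].round(2))
print('shift',R.inv().apply(t-s['eef_pos']).round(1),'turn',np.degrees((R.inv()*Ro.from_euler('xyz',[np.pi,0,yaw])).as_rotvec()).round(1))
E
python3 need.py 548 -17 170 0.286
python3 -m jog '255 30 -26 0 0 0 0;255 30 -26 0 0 0 0;255 30 -26 0 0 0 0;255 30 -26 0 0 0 0;255 30 -26 0 0 0 0'
python3 need.py 548 -17 170 0.286
```

```text
t 0.1 pos [ 176.1 -599.2  209.8] rpy [-3.14  -0.     0.286] F [1.3 0.2 0.2] open 1.0 q6 -0.0
shift [ 521.  -453.7   40.3] turn [-0.1 -0.  -0. ]
clock: 0.52
eef_pos: [282.2, -431.9, 207.0]
tcp_rot: [-3.14, 0.002, 0.277]
contact_force: [1.5, -0.2, -1.0]
opening: 0.296
t 0.52 pos [ 282.2 -431.9  207. ] rpy [-3.14e+00  2.00e-03  2.77e-01] F [ 1.5 -0.2 -1. ] open 0.296 q6 0.3
shift [ 369.1 -326.5   36.6] turn [-0.1  0.1 -0.5]
```

Run:
```python
import cv2
im=cv2.imread("pics/top0.png")[222:272,235:350]
cv2.imwrite("pics/dz.png",cv2.resize(im,None,fx=6.9,fy=6.9,interpolation=cv2.INTER_NEAREST))
```

```text
(no output)
```

View pics/dz.png

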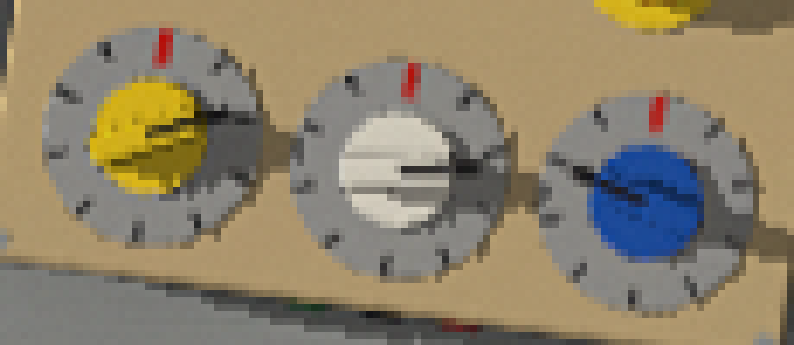

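The dial pointers, in world yaw, read about -1.31 for yellow, -1.56 for white and +1.17 for blue. On to the stop.

```bash
python3 -m jog '255 30 -27 0 0 0 0;255 30 -27 0 0 0 0;255 30 -27 0 0 0 0;255 30 -27 0 0 0 0;255 30 -27 0 0 0 0' >/dev/null
python3 -m jog '255 30 -27 0 0 0 0;255 30 -27 0 0 0 0;255 30 -27 0 0 0 0;255 30 -27 0 0 0 0;255 30 -27 0 0 0 0'
python3 need.py 548 -17 140 0.286
```

```text
clock: 1.35
eef_pos: [499.2, -75.8, 205.9]
tcp_rot: [-3.139, 0.003, 0.274]
contact_force: [0.3, -0.7, 0.7]
opening: 0.001
t 1.35 pos [499.2 -75.8 205.9] rpy [-3.139e+00  3.000e-03  2.740e-01] F [ 0.3 -0.7  0.7] open 0.001 q6 1.14
shift [ 63.  -43.2  65.8] turn [-0.1  0.2 -0.7]
```

```bash
python3 -m jog '255 25 -18 10 0 0 0;255 20 -14 20 0 0 0;255 12 -8 20 0 0 0;255 0 0 0 0 0 0;255 0 0 0 0 0 0' >/dev/null
python3 need.py 548 -17 128 1.6
```

```text
t 1.77 pos [548.8 -10.7 154.3] rpy [-3.139e+00 -1.000e-03  2.830e-01] F [ 0.5 -0.3  0.2] open 0.001 q6 1.26
shift [-2.5  5.9 26.3] turn [ -0.1  -0.1 -75.5]
```

```bash
python3 -m jog '255 -2.5 6 15 0 0 0;255 0 0 9 0 0 0;255 0 0 0 0 0 0' >/dev/null
python3 need.py 548 -17 116 1.6
python3 - <<'E'
from h import *
im=optics.grab_frame("scene")[140:240,280:400]
cv2.imwrite("pics/s1.png",cv2.resize(im[:,:,::-1],None,fx=5,fy=5,interpolation=cv2.INTER_CUBIC))
E
```

```text
t 2.02 pos [547.2 -18.5 131. ] rpy [-3.139e+00 -1.000e-03  2.820e-01] F [-0.5 -0.3  0. ] open 0.001 q6 1.25
shift [ 1.2 -1.2 15. ] turn [ -0.1  -0.1 -75.5]
```

View pics/s1.png

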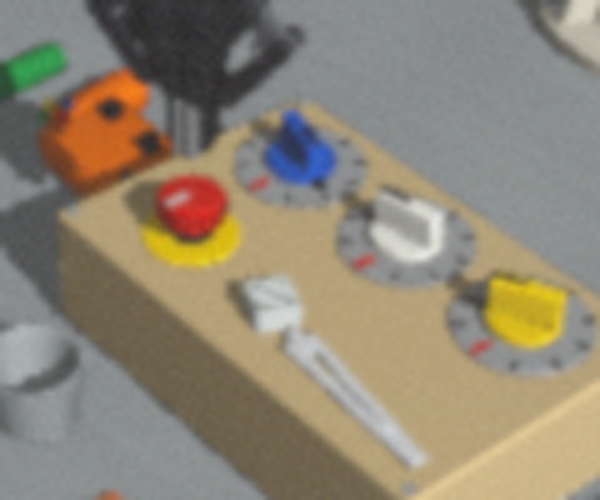

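The fingertips appear near zoom (195,145), above and behind the cap top at (193,185). I'll check that by projecting the points.

Run:
```python
from h import *
P=[[547,-18.5,131],[548,-17,122],[548,-17,93]]
print((proj("scene",P)-[280,140])*5)
print(proj("top",P))
im=optics.grab_frame("top")[180:280,225:365]
cv2.imwrite("pics/t1.png",cv2.resize(im[:,:,::-1],None,fx=5.7,fy=5.7,interpolation=cv2.INTER_CUBIC))
# triangulated box check: corner of box top near camera in scene0
print((proj("scene",[[625,213,90],[587,-89,90],[394,-63,90]])-[280,140])*5)
```

```text
[[193.47471705 175.52778308]
 [194.16035021 189.66077419]
 [194.14815153 228.41934187]]
[[329.98133034 214.20694414]
 [329.29563973 214.02063279]
 [328.9857625  214.64561327]]
[[418.04318786 496.77579031]
 [ 62.94880047 210.18755097]
 [305.48066212  94.11067108]]
```

View pics/t1.png

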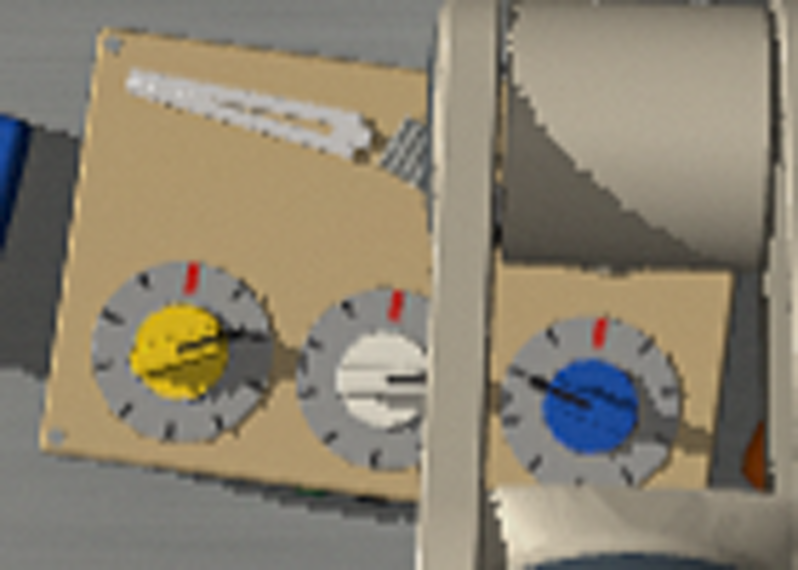

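Run:
```python
from h import *
im=optics.grab_frame("scene")[110:200,285:365]
cv2.imwrite("pics/s2.png",cv2.resize(im[:,:,::-1],None,fx=6.6,fy=6.6,interpolation=cv2.INTER_NEAREST))
```

```text
(no output)
```

View pics/s2.png

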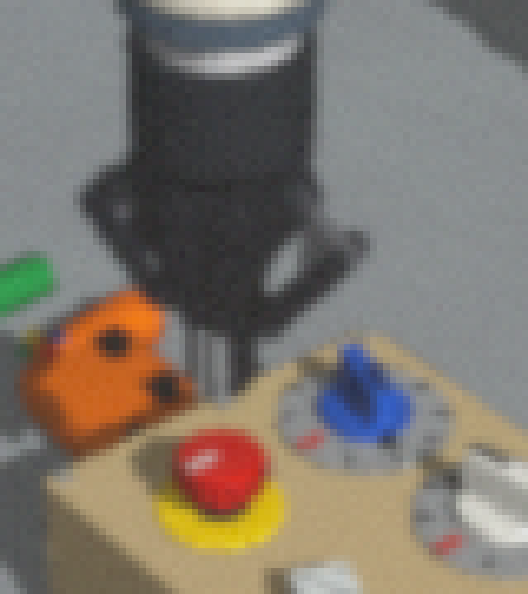

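```bash
for i in 1; do python3 -m jog '255 1 -1 4 0 0 0;255 0 0 2 0 0 0;255 0 0 1 0 0 0'; done;python3 -m jog '255 0 0 2 0 0 0;255 0 0 0 0 0 0'; python3 need.py 548 -17 116 1.6
```

```text
clock: 2.42
eef_pos: [550.4, -17.6, 127.6]
tcp_rot: [-3.141, -0.006, 0.281]
contact_force: [-0.5, 0.2, 0.4]
opening: -0.004
clock: 2.58
eef_pos: [550.6, -17.6, 125.7]
tcp_rot: [-3.141, -0.007, 0.281]
contact_force: [-0.3, -0.1, 0.0]
opening: 0.001
t 2.58 pos [550.6 -17.6 125.7] rpy [-3.141 -0.007  0.281] F [-0.3 -0.1  0. ] open 0.001 q6 1.25
shift [-2.4 -1.3  9.7] turn [  0.3  -0.4 -75.6]
```

```bash
python3 -m jog '255 -2 -1 2 0 0 0;255 0 0 0 0 0 0'; python3 -m jog '255 -1 0 2 0 0 0;255 0 0 0 0 0 0'; python3 -m jog '255 0 0 2 0 0 0;255 0 0 0 0 0 0'; python3 need.py 548 -17 116 1.6
```

```text
clock: 2.75
eef_pos: [548.3, -17.1, 123.5]
tcp_rot: [-3.141, -0.007, 0.281]
contact_force: [0.0, -0.5, 0.2]
opening: 0.001
clock: 2.92
eef_pos: [547.0, -17.3, 121.3]
tcp_rot: [-3.141, -0.007, 0.282]
contact_force: [0.3, -1.0, -0.7]
opening: -0.001
clock: 3.08
eef_pos: [547.0, -17.3, 119.0]
tcp_rot: [-3.141, -0.007, 0.282]
contact_force: [-0.1, -0.1, 0.3]
opening: 0.0
t 3.08 pos [547.  -17.3 119. ] rpy [-3.141 -0.007  0.282] F [-0.1 -0.1  0.3] open 0.0 q6 1.25
shift [1. 0. 3.] turn [  0.2  -0.3 -75.5]
```

No contact yet, so I'll look again.

Run:
```python
from h import *
im=optics.grab_frame("scene")[110:200,285:365]
cv2.imwrite("pics/s3.png",cv2.resize(im[:,:,::-1],None,fx=6.6,fy=6.6,interpolation=cv2.INTER_NEAREST))
print((proj("scene",[[547,-17.3,119]])-[285,110])*6.6)
```

```text
[[224.35126658 452.43621487]]
```

View pics/s3.png

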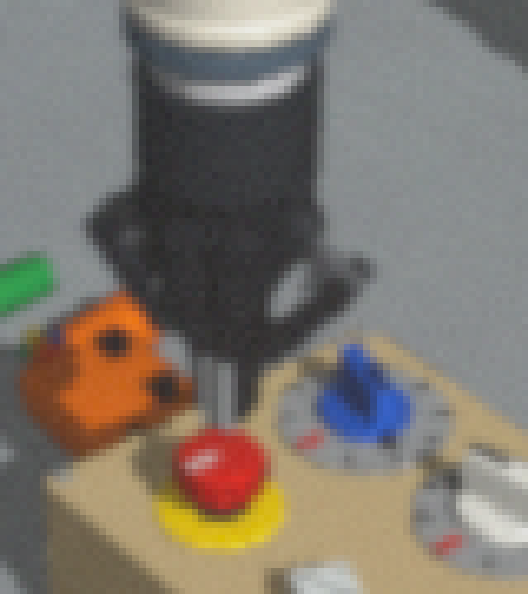

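```bash
for i in 1 ; do python3 -m jog '255 0 0 2 0 0 0;255 0 0 0 0 0 0'; python3 -m jog '255 0 0 2 0 0 0;255 0 0 0 0 0 0';  done; python3 need.py 548 -17 116 1.6
```

```text
clock: 3.3
eef_pos: [547.3, -17.3, 117.1]
tcp_rot: [-3.141, -0.007, 0.282]
contact_force: [-0.7, -0.0, 0.3]
opening: -0.001
clock: 3.47
eef_pos: [547.4, -17.3, 114.9]
tcp_rot: [-3.142, -0.007, 0.282]
contact_force: [0.1, -0.2, 0.5]
opening: -0.001
t 3.47 pos [547.4 -17.3 114.9] rpy [-3.142 -0.007  0.282] F [ 0.1 -0.2  0.5] open -0.001 q6 1.25
shift [ 0.7 -0.1 -1.1] turn [  0.3  -0.4 -75.5]
```

Run:
```python
from h import *
im=optics.grab_frame("scene")[110:200,285:365]
cv2.imwrite("pics/s4.png",cv2.resize(im[:,:,::-1],None,fx=6.6,fy=6.6,interpolation=cv2.INTER_NEAREST))
im=optics.grab_frame("top")
cv2.imwrite("pics/t4.png",im[150:300,200:480,::-1].repeat(2,0).repeat(2,1))
```

```text
(no output)
```

View pics/s4.png

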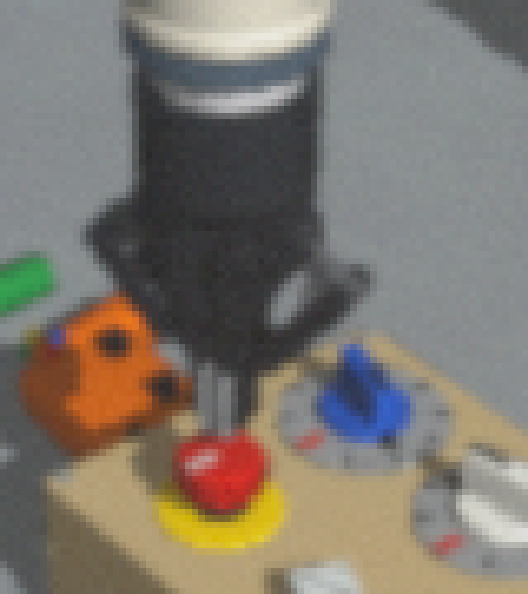

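View pics/t4.png

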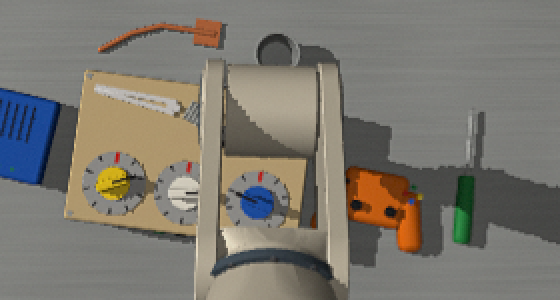

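The tip now overlaps the far rim of the cap at (220,437), so it's still above the cap. I'll keep creeping.

```bash
for i in 1 ; do python3 -m jog '255 0 0 2 0 0 0;255 0 0 0 0 0 0'; python3 -m jog '255 0 0 2 0 0 0;255 0 0 0 0 0 0';python3 -m jog '255 0 0 2 0 0 0;255 0 0 0 0 0 0';  done; python3 need.py 548 -17 116 1.6
```

```text
clock: 3.73
eef_pos: [547.7, -17.3, 113.2]
tcp_rot: [3.141, -0.008, 0.282]
contact_force: [0.0, 0.2, 0.4]
opening: 0.004
clock: 3.9
eef_pos: [547.8, -17.3, 111.0]
tcp_rot: [3.141, -0.008, 0.282]
contact_force: [-0.5, -0.7, -0.6]
opening: 0.001
clock: 4.07
eef_pos: [547.8, -17.3, 108.8]
tcp_rot: [3.141, -0.008, 0.282]
contact_force: [-0.0, -0.2, -0.2]
opening: -0.002
t 4.07 pos [547.8 -17.3 108.8] rpy [ 3.141 -0.008  0.282] F [-0.  -0.2 -0.2] open -0.002 q6 1.25
shift [ 0.4 -0.2 -7.2] turn [  0.3  -0.4 -75.5]
```

Run:
```python
from h import *
im=optics.grab_frame("scene")[110:200,285:365]
cv2.imwrite("pics/s5.png",cv2.resize(im[:,:,::-1],None,fx=6.6,fy=6.6,interpolation=cv2.INTER_NEAREST))
```

```text
(no output)
```

View pics/s5.png

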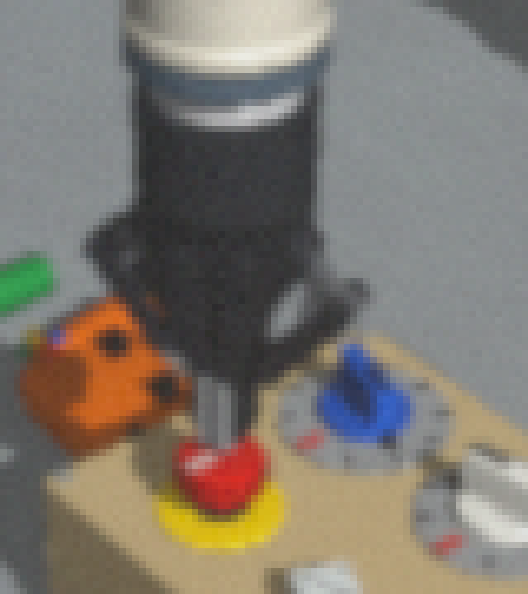

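The tip is at (220,450), almost at the cap's top centre.

```bash
for i in 1 ; do python3 -m jog '255 0 0 1.5 0 0 0;255 0 0 0 0 0 0'; python3 -m jog '255 0 0 1.5 0 0 0;255 0 0 0 0 0 0';python3 -m jog '255 0 0 1.5 0 0 0;255 0 0 0 0 0 0';  done; python3 need.py 548 -17 116 1.6
```

```text
clock: 4.28
eef_pos: [548.0, -17.3, 107.3]
tcp_rot: [3.141, -0.008, 0.282]
contact_force: [-0.6, -0.3, -0.5]
opening: -0.001
clock: 4.45
eef_pos: [548.0, -17.3, 105.7]
tcp_rot: [3.141, -0.008, 0.282]
contact_force: [-0.0, 0.0, -0.2]
opening: 0.007
clock: 4.62
eef_pos: [548.0, -17.3, 104.1]
tcp_rot: [3.141, -0.008, 0.282]
contact_force: [-0.1, 0.2, 0.3]
opening: 0.002
t 4.62 pos [548.  -17.3 104.1] rpy [ 3.141 -0.008  0.282] F [-0.1  0.2  0.3] open 0.002 q6 1.25
shift [  0.1  -0.3 -11.9] turn [  0.3  -0.4 -75.5]
```

```bash
for i in 1 ; do python3 -m jog '255 0 0 1.5 0 0 0;255 0 0 0 0 0 0'; python3 -m jog '255 0 0 1.5 0 0 0;255 0 0 0 0 0 0';  done
python3 - <<'E'
from h import *
im=optics.grab_frame("scene")[110:200,285:365]
cv2.imwrite("pics/s6.png",cv2.resize(im[:,:,::-1],None,fx=6.6,fy=6.6,interpolation=cv2.INTER_NEAREST))
E
```

```text
clock: 4.78
eef_pos: [548.0, -17.2, 102.4]
tcp_rot: [3.141, -0.008, 0.282]
contact_force: [0.0, 0.3, 0.1]
opening: 0.001
clock: 4.95
eef_pos: [548.3, -17.3, 100.9]
tcp_rot: [3.141, -0.009, 0.282]
contact_force: [-0.2, 0.2, 0.7]
opening: 0.002
```

View pics/s6.png

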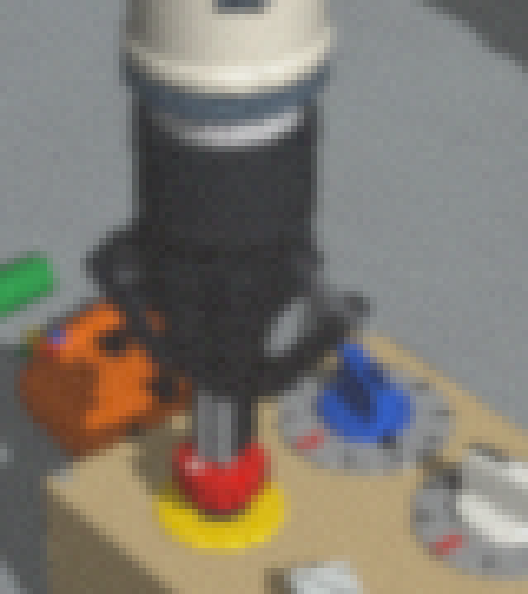

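```bash
for i in 1 ; do python3 -m jog '255 0 0 1.5 0 0 0;255 0 0 0 0 0 0'; python3 -m jog '255 0 0 1.5 0 0 0;255 0 0 0 0 0 0';  done
```

```text
clock: 5.17
eef_pos: [548.4, -17.3, 99.6]
tcp_rot: [3.141, -0.009, 0.282]
contact_force: [0.0, -0.0, -0.7]
opening: 0.003
clock: 5.33
eef_pos: [548.6, -17.3, 98.3]
tcp_rot: [3.141, -0.009, 0.282]
contact_force: [0.2, 0.2, 0.2]
opening: -0.002
```

```bash
python3 -m jog '255 0 0 1.5 0 0 0;255 0 0 0 0 0 0'
python3 - <<'E'
from h import *
im=optics.grab_frame("scene")[110:200,285:365]
cv2.imwrite("pics/s7.png",cv2.resize(im[:,:,::-1],None,fx=6.6,fy=6.6,interpolation=cv2.INTER_NEAREST))
s=r.sense();print(s['joint_efforts'],s['wrist_torque'])
E
```

```text
clock: 5.5
eef_pos: [548.6, -17.3, 96.9]
tcp_rot: [3.141, -0.01, 0.282]
contact_force: [0.4, -0.5, 0.3]
opening: 0.004
[ 3.60753424e-03 -5.44904566e+01 -2.71692109e+01  1.27629720e-02
 -1.01090684e-01 -8.80786456e-05] [-0.00372853 -0.01634792 -0.02103562]
```

View pics/s7.png

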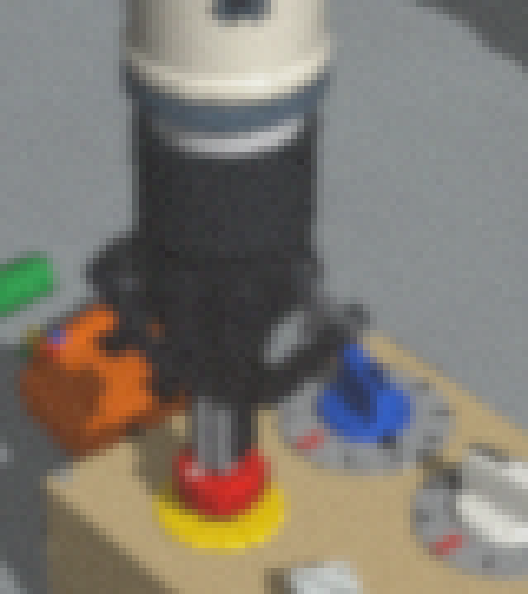

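Run:
```python
from h import *
y=.282;tx=np.array([np.cos(y),np.sin(y),0]);ty=np.array([np.sin(y),-np.cos(y),0])
for z in(122,116,97):
  c=np.array([548.6,-17.3,z])
  for a in(-11,11):
    for b in(-12,0,12): print(z,a,b,((proj("scene",c+a*tx+b*ty)-[285,110])*6.6).round(0))
a=np.linspace(0,6.28,13)
for z in (104,122,98,116):
  q=(proj("scene",np.c_[548+20*np.cos(a),-17+20*np.sin(a),0*a+z])-[285,110])*6.6
  print(z,q.min(0),q.max(0))
for n in ["s2","s5","s6","s7"]:
  im=cv2.imread(f"pics/{n}.png");H,S,V=cv2.split(cv2.cvtColor(im,cv2.COLOR_BGR2HSV))
  m=((H<5)|(H>174))&(S>150);m[:,:165]=0;m[:,280:]=0
  yy,xx=np.nonzero(m);k=(yy>400);print(n,yy[k].min(),yy[k].max(),xx[k].min(),xx[k].max(),m.sum()/43.6)
```

```text
122 -11 -12 [[257. 443.]]
122 -11 0 [[233. 435.]]
122 -11 12 [[209. 428.]]
122 11 -12 [[235. 470.]]
122 11 0 [[210. 462.]]
122 11 12 [[186. 455.]]
116 -11 -12 [[257. 454.]]
116 -11 0 [[233. 446.]]
116 -11 12 [[209. 438.]]
116 11 -12 [[235. 481.]]
116 11 0 [[210. 473.]]
116 11 12 [[186. 465.]]
97 -11 -12 [[257. 487.]]
97 -11 0 [[233. 479.]]
97 -11 12 [[209. 472.]]
97 11 -12 [[235. 514.]]
97 11 0 [[211. 507.]]
97 11 12 [[187. 499.]]
104 [179.90377288 453.63665763] [266.94931588 507.70716413]
122 [179.45689655 421.81995064] [267.42223787 475.6109603 ]
98 [180.05064359 464.09671653] [266.79389155 518.25528899]
116 [179.60691057 432.49903937] [267.26347711 486.38581179]
s2 436 508 179 263 99.47247706422019
s5 436 508 179 263 85.29816513761467
s6 443 508 179 263 72.8440366972477
s7 449 514 179 263 70.45871559633028
```

The cap has started to go down, with its lower edge moving from 508 to 514 zoom px. The force reading still shows nothing. The real tips seem to sit about 20 mm above the reported TCP z. I'll continue in small steps until it's blocked.

```bash
for i in 1 ; do python3 -m jog '255 0 0 1.5 0 0 0;255 0 0 0 0 0 0'; python3 -m jog '255 0 0 1.5 0 0 0;255 0 0 0 0 0 0';  done
python3 - <<'E'
from h import *
im=optics.grab_frame("scene")[110:200,285:365]
cv2.imwrite("pics/s8.png",cv2.resize(im[:,:,::-1],None,fx=6.6,fy=6.6,interpolation=cv2.INTER_NEAREST))
s=r.sense();print(s['joint_efforts'],s['wrist_torque'])
for n in ["s7","s8"]:
  im=cv2.imread(f"pics/{n}.png");H,S,V=cv2.split(cv2.cvtColor(im,cv2.COLOR_BGR2HSV))
  m=((H<5)|(H>174))&(S>150);m[:,:165]=0;m[:,280:]=0
  yy,xx=np.nonzero(m);k=(yy>400);print(n,yy[k].min(),yy[k].max(),xx[k].min(),xx[k].max(),m.sum()/43.6)
E
```

```text
clock: 5.72
eef_pos: [548.7, -17.3, 95.4]
tcp_rot: [3.141, -0.01, 0.282]
contact_force: [-0.6, -0.2, 1.8]
opening: 0.002
clock: 5.88
eef_pos: [548.8, -17.3, 94.9]
tcp_rot: [3.141, -0.01, 0.282]
contact_force: [-4.2, 0.1, 7.4]
opening: 0.001
[ 3.78039235e-02 -5.09273493e+01 -2.66574150e+01  3.65933182e-02
 -1.09261002e+00 -9.50791377e-05] [0.06075172 0.55075687 0.00420932]
s7 449 514 179 263 70.45871559633028
s8 456 514 179 263 68.5091743119266
```

View pics/s8.png

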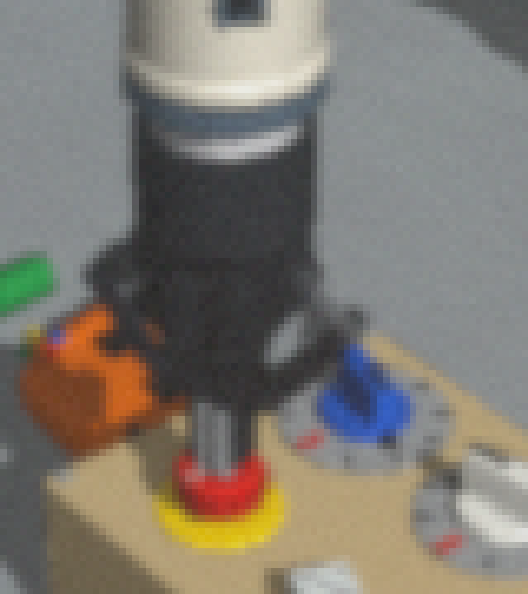

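```bash
python3 -m jog '255 0 0 2.5 0 0 0;255 0 0 2.5 0 0 0';python3 -m jog '255 0 0 3 0 0 0;255 0 0 3 0 0 0';  python3 - <<'E'
from h import *
im=optics.grab_frame("scene")[110:200,285:365]
cv2.imwrite("pics/s9.png",cv2.resize(im[:,:,::-1],None,fx=6.6,fy=6.6,interpolation=cv2.INTER_NEAREST))
for n in ["s7","s8","s9"]:
  im=cv2.imread(f"pics/{n}.png");H,S,V=cv2.split(cv2.cvtColor(im,cv2.COLOR_BGR2HSV))
  m=((H<5)|(H>174))&(S>150);m[:,:165]=0;m[:,280:]=0
  yy,xx=np.nonzero(m);k=(yy>400);print(n,yy[k].min(),yy[k].max(),xx[k].min(),xx[k].max(),m.sum()/43.6)
E
```

```text
clock: 6.1
eef_pos: [549.6, -17.3, 93.9]
tcp_rot: [3.141, -0.011, 0.282]
contact_force: [-14.5, 0.1, 44.7]
opening: 0.003
clock: 6.27
eef_pos: [549.6, -17.3, 94.0]
tcp_rot: [3.14, -0.011, 0.282]
contact_force: [-14.5, -0.3, 41.4]
opening: -0.003
s7 449 514 179 263 70.45871559633028
s8 456 514 179 263 68.5091743119266
s9 456 514 179 263 65.73394495412843
```

The hard stop is reached, at 44 N and reported z 94. Now I lift, turn and head for the yellow dial.

```bash
python3 -m jog '255 0 0 -6 0 0 0;255 0 0 -20 0 0 0;160 0 0 -20 0 0 -7;160 0 0 -10 0 0 -7;160 0 0 0 0 0 -7' >/dev/null
python3 -m jog '160 0 0 0 0 0 -7;160 0 0 0 0 0 -7;160 0 0 0 0 0 -7;160 0 0 0 0 0 -7;160 0 0 0 0 0 -7' >/dev/null
python3 -m jog '160 0 0 0 0 0 -7;160 0 0 0 0 0 -7;160 0 0 0 0 0 -7;160 0 0 0 0 0 -7;160 0 0 0 0 0 -4'
python3 need.py 478 173 145 1.83
```

```text
clock: 7.57
eef_pos: [548.1, -17.3, 151.4]
tcp_rot: [3.131, 0.001, 1.857]
contact_force: [-0.5, 0.1, -0.5]
opening: 0.369
t 7.57 pos [548.1 -17.3 151.4] rpy [3.131e+00 1.000e-03 1.857e+00] F [-0.5  0.1 -0.5] open 0.369 q6 -0.32
shift [202.3 -13.6   6. ] turn [0.6 0.1 1.5]
```

```bash
python3 -m jog '160 40 -3 0 0 0 0;160 40 -3 0 0 0 0;160 40 -3 0 0 0 0;160 40 -3 0 0 0 0;160 20 -1 5 0.6 0 1.5' 
python3 -m jog '160 10 0 0 0 0 0;160 0 0 0 0 0 0'; python3 need.py 478 173 115 1.83
```

```text
clock: 7.98
eef_pos: [484.5, 152.3, 144.9]
tcp_rot: [3.138, 0.003, 1.828]
contact_force: [0.2, -0.0, 0.1]
opening: 0.371
clock: 8.15
eef_pos: [479.6, 166.2, 143.7]
tcp_rot: [3.14, 0.002, 1.831]
contact_force: [0.4, -0.3, 0.4]
opening: 0.374
t 8.15 pos [479.6 166.2 143.7] rpy [3.140e+00 2.000e-03 1.831e+00] F [ 0.4 -0.3  0.4] open 0.374 q6 0.07
shift [ 7.   0.2 28.7] turn [0.1 0.1 0.1]
```

```bash
python3 -m jog '160 7 0 15 0 0 0;160 0 0 14 0 0 0;160 0 0 8 0 0 0;160 0 0 0 0 0 0'; python3 need.py 478 173 85 1.83
cat > look.py <<'E'
import sys
from h import *
n,o,x0,x1,y0,y1=sys.argv[1],sys.argv[2],*map(int,sys.argv[3:7])
im=optics.grab_frame(n)[y0:y1,x0:x1];k=min(780/(x1-x0),590/(y1-y0));print('zoom',k)
cv2.imwrite(f"pics/{o}.png",cv2.resize(im[:,:,::-1],None,fx=k,fy=k,interpolation=cv2.INTER_CUBIC))
E
python3 look.py scene y1 290 420 110 225
```

```text
clock: 8.48
eef_pos: [478.7, 172.8, 105.5]
tcp_rot: [3.138, 0.002, 1.834]
contact_force: [-0.8, -0.9, 0.3]
opening: 0.372
t 8.48 pos [478.7 172.8 105.5] rpy [3.138e+00 2.000e-03 1.834e+00] F [-0.8 -0.9  0.3] open 0.372 q6 0.08
shift [ 0.5 -0.7 20.5] turn [0.2 0.1 0.2]
zoom 5.130434782608695
```

View pics/y1.png

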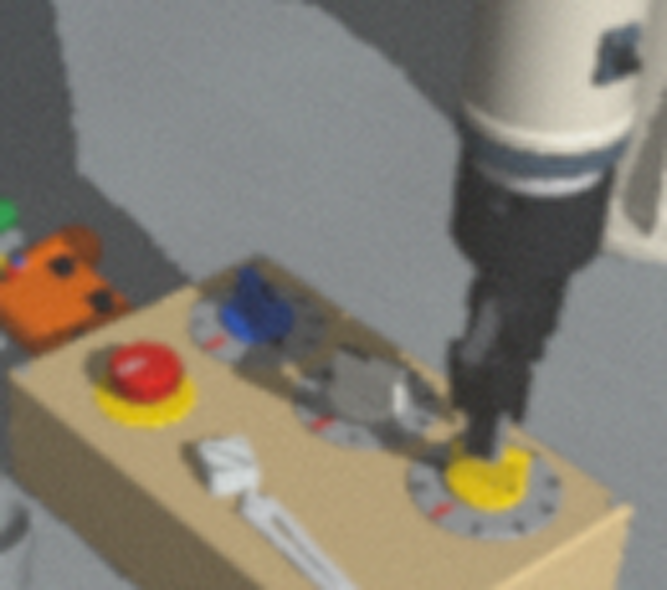

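The stop stays down. The near finger is at (480,450), just on the camera side of the yellow bar's top. I'll go down around the bar.

```bash
python3 -m jog '160 0 0 5 0 0 0;160 0 0 4 0 0 0;160 0 0 0 0 0 0'; python3 -m jog '160 0 0 5 0 0 0;160 0 0 3 0 0 0;160 0 0 0 0 0 0'; python3 look.py scene y2 290 420 110 225
```

```text
clock: 8.78
eef_pos: [480.4, 171.6, 97.5]
tcp_rot: [3.136, 0.002, 1.832]
contact_force: [-0.1, 0.1, -0.7]
opening: 0.373
clock: 9.03
eef_pos: [481.3, 171.3, 89.5]
tcp_rot: [3.135, 0.002, 1.831]
contact_force: [-0.1, 0.6, 0.3]
opening: 0.372
zoom 5.130434782608695
```

View pics/y2.png

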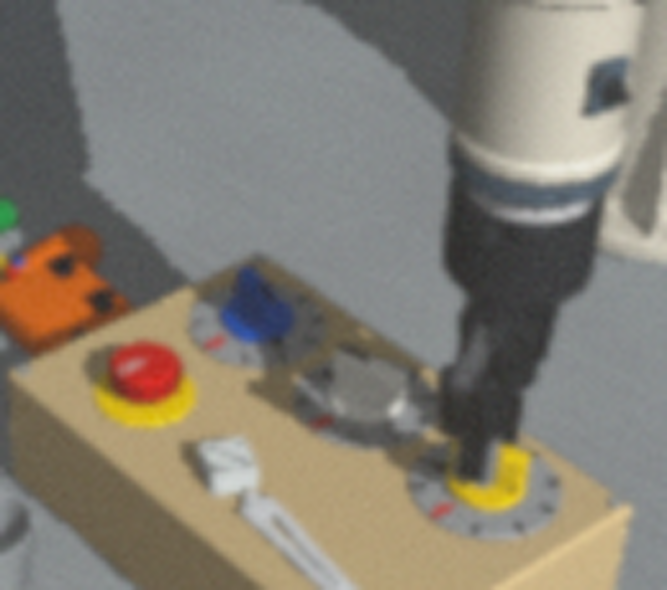

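```bash
python3 need.py 478 173 85 1.83; python3 -m jog '160 2 -2.5 3 0 0 0;160 0 0 2 0 0 0;160 0 0 0 0 0 0'; python3 need.py 478 173 83 1.83
```

```text
t 9.08 pos [481.3 171.3  89.6] rpy [3.135e+00 2.000e-03 1.831e+00] F [-0.9 -0.3 -0. ] open 0.374 q6 0.08
shift [ 2.5 -2.7  4.6] turn [0.4 0.1 0.1]
clock: 9.33
eef_pos: [478.3, 172.8, 84.4]
tcp_rot: [3.134, 0.002, 1.831]
contact_force: [-1.0, -0.5, 0.4]
opening: 0.369
t 9.33 pos [478.3 172.8  84.4] rpy [3.134e+00 2.000e-03 1.831e+00] F [-1.  -0.5  0.4] open 0.369 q6 0.09
shift [ 0.3 -0.2  1.4] turn [0.4 0.1 0.1]
```

```bash
python3 -m jog '180 0 0 2 0 0 0;200 0 0 0 0 0 0;230 0 0 0 0 0 0;255 0 0 0 0 0 0;255 0 0 0 0 0 0' 30;  python3 -m jog '255 0 0 0 0 0 0;255 0 0 0 0 0 0;255 0 0 0 0 0 0';python3 look.py scene y3 290 420 110 225; python3 need.py 478 173 83 1.127
```

```text
clock: 9.75
eef_pos: [479.6, 173.2, 82.6]
tcp_rot: [3.131, 0.003, 1.832]
contact_force: [0.2, 0.6, -1.0]
opening: 0.13
clock: 10.0
eef_pos: [479.6, 173.2, 82.6]
tcp_rot: [3.132, 0.002, 1.832]
contact_force: [1.6, -0.2, -1.3]
opening: 0.127
zoom 5.130434782608695
t 10.05 pos [479.6 173.2  82.6] rpy [3.132e+00 2.000e-03 1.832e+00] F [ 0.5  0.5 -0.9] open 0.132 q6 0.09
shift [ 0.2 -1.6 -0.4] turn [ 0.6 -0.1 40.4]
```

View pics/y3.png

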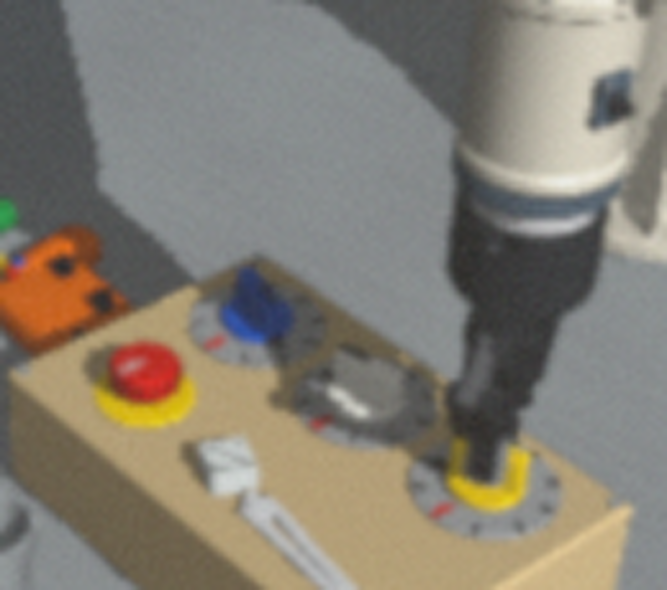

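Gripped: opening 0.13 is about 11 mm. Now I turn yellow clockwise by about 40°.

```bash
python3 -m jog '255 0 -0.8 0 0 0 6;255 0 0 0 0 0 6;255 0 0 0 0 0 6;255 0 0 0 0 0 6;255 0 0 0 0 0 6';python3 need.py 479 173 83 1.127
```

```text
clock: 10.47
eef_pos: [480.0, 173.3, 82.6]
tcp_rot: [3.13, -0.004, 1.29]
contact_force: [1.8, -0.1, -1.8]
opening: 0.129
t 10.47 pos [480.  173.3  82.6] rpy [ 3.13  -0.004  1.29 ] F [ 1.8 -0.1 -1.8] open 0.129 q6 0.63
shift [-0.5 -0.9 -0.4] turn [ 0.7 -0.3  9.3]
```

```bash
python3 -m jog '255 0 0 0 0 0 6;255 0 0 0 0 0 3;255 0 0 0 0 0 0';python3 need.py 479 173 83 1.127
```

```text
clock: 10.72
eef_pos: [480.1, 173.2, 82.6]
tcp_rot: [3.131, -0.006, 1.118]
contact_force: [0.2, -0.1, -1.4]
opening: 0.13
t 10.72 pos [480.1 173.2  82.6] rpy [ 3.131 -0.006  1.118] F [ 0.2 -0.1 -1.4] open 0.13 q6 0.8
shift [-0.7 -0.9 -0.4] turn [ 0.6 -0.4 -0.5]
```

```bash
python3 -m jog '200 0 0 0 0 0 0;160 0 0 0 0 0 0;160 0 0 0 0 0 0;160 0 0 -5 0 0 0;160 0 0 -25 0 0 0'>/dev/null;  python3 -m jog '160 0 0 -25 0 0 0;160 0 0 0 0 0 0'; python3 need.py 452 -15 137 1.17; python3 look.py scene y4 290 420 110 225
```

```text
clock: 11.3
eef_pos: [477.6, 172.7, 139.0]
tcp_rot: [3.134, -0.003, 1.127]
contact_force: [1.4, 0.4, 0.7]
opening: 0.374
t 11.3 pos [477.6 172.7 139. ] rpy [ 3.134e+00 -3.000e-03  1.127e+00] F [1.4 0.4 0.7] open 0.374 q6 0.79
shift [-180.5   57.4    1.9] turn [ 0.4 -0.2 -2.4]
zoom 5.130434782608695
```

View pics/y4.png

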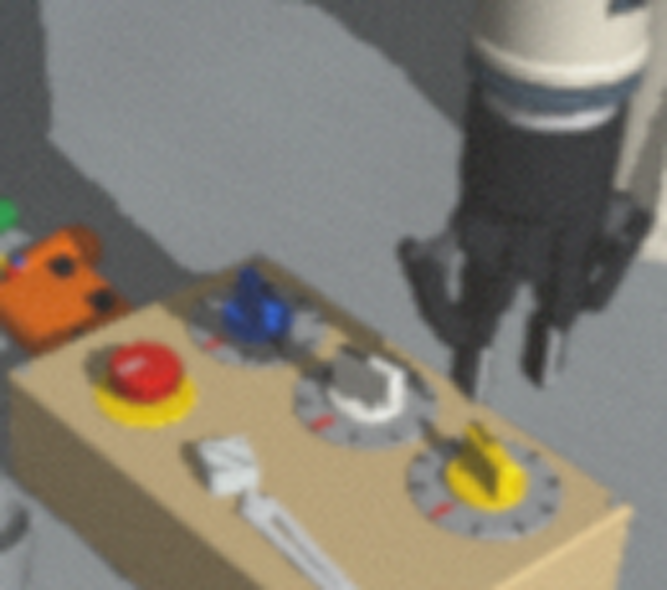

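```bash
python3 -m jog '160 -38 12 0 0 0 0;160 -38 12 0 0 0 0;160 -38 12 0 0 0 0;160 -38 12 0 0 0 0;160 -18 6 0 0 0 -2.5'; python3 -m jog '160 -8 3 0 0 0 0;160 0 0 0 0 0 0'; python3 need.py 452 -15 105 1.17; python3 look.py top t5 225 365 180 280
```

```text
clock: 11.77
eef_pos: [452.7, -5.1, 136.0]
tcp_rot: [3.133, -0.005, 1.184]
contact_force: [-0.5, 0.5, 0.1]
opening: 0.369
clock: 11.93
eef_pos: [450.7, -17.2, 134.9]
tcp_rot: [3.135, -0.003, 1.181]
contact_force: [-0.7, 0.2, -0.1]
opening: 0.373
t 11.93 pos [450.7 -17.2 134.9] rpy [ 3.135e+00 -3.000e-03  1.181e+00] F [-0.7  0.2 -0.1] open 0.373 q6 0.35
shift [ 2.4  0.1 29.9] turn [ 0.4 -0.2  0.6]
zoom 5.571428571428571
```

View pics/t5.png

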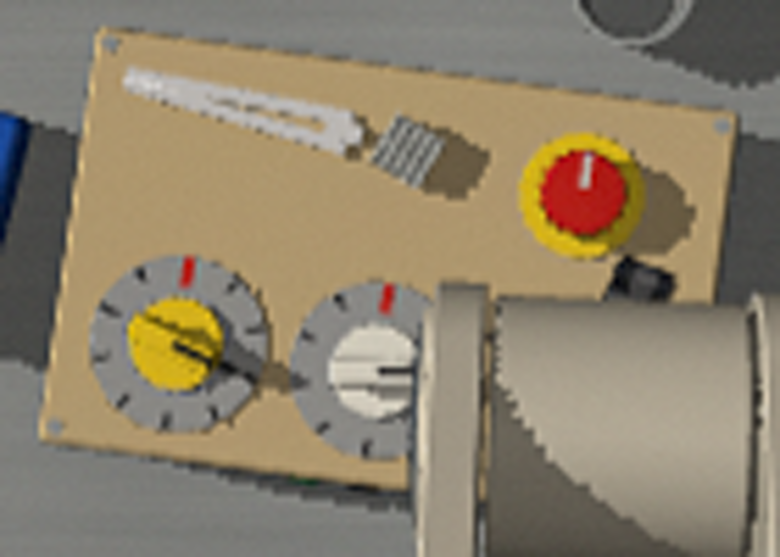

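The yellow pointer runs (175,345)→(248,380), about 25.6° below image right. That's a yaw of -2.02 against a target of -2.015. Next, blue.

```bash
python3 -m jog '160 2.5 0 15 0 0 0;160 0 0 15 0 0 0;160 0 0 10 0 0 0;160 0 0 0 0 0 0';  python3 need.py 452 -15 84 1.17; python3 look.py scene b1 290 420 110 225
```

```text
clock: 12.32
eef_pos: [454.1, -9.6, 93.6]
tcp_rot: [3.133, -0.006, 1.179]
contact_force: [-0.2, 0.7, -0.6]
opening: 0.372
t 12.32 pos [454.1  -9.6  93.6] rpy [ 3.133 -0.006  1.179] F [-0.2  0.7 -0.6] open 0.372 q6 0.36
shift [-5.9  0.1  9.6] turn [ 0.5 -0.3  0.5]
zoom 5.130434782608695
```

View pics/b1.png

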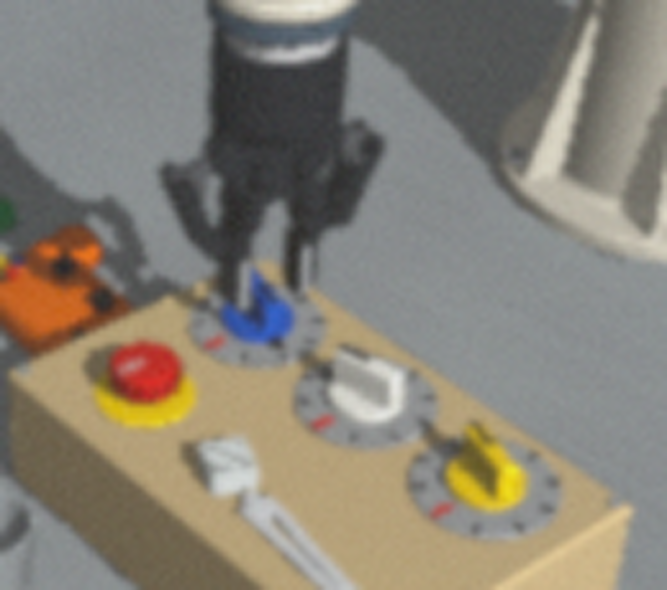

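The two fingers straddle the blue bar, at (243,290) and (303,275).

```bash
python3 -m jog '160 -5.5 0 3 0 0 0;160 0 0 0 0 0 0'; python3 need.py 452 -15 83 1.17; python3 -m jog '160 0 0 4 0 0 0;160 0 0 3 0 0 0;160 0 0 0 0 0 0';  python3 need.py 452 -15 83 1.17
```

```text
clock: 12.53
eef_pos: [452.8, -13.1, 91.5]
tcp_rot: [3.133, -0.006, 1.181]
contact_force: [-1.0, -0.2, -0.4]
opening: 0.375
t 12.53 pos [452.8 -13.1  91.5] rpy [ 3.133 -0.006  1.181] F [-1.  -0.2 -0.4] open 0.375 q6 0.35
shift [-2.1 -0.1  8.5] turn [ 0.5 -0.4  0.6]
clock: 12.78
eef_pos: [453.9, -12.7, 85.2]
tcp_rot: [3.131, -0.007, 1.181]
contact_force: [0.4, 1.1, -0.4]
opening: 0.374
t 12.78 pos [453.9 -12.7  85.2] rpy [ 3.131 -0.007  1.181] F [ 0.4  1.1 -0.4] open 0.374 q6 0.35
shift [-2.9 -0.9  2.1] turn [ 0.6 -0.4  0.6]
```

```bash
python3 -m jog '160 -3 -1 2 0 0 0;200 0 0 0 0 0 0;230 0 0 0 0 0 0;255 0 0 0 0 0 0;255 0 0 0 0 0 0' 30;  python3 -m jog '255 0 0 0 0 0 0;255 0 0 0 0 0 0;255 0 0 0 0 0 0'; python3 need.py 452 -15 83 2.384
```

```text
clock: 13.2
eef_pos: [453.5, -15.7, 83.6]
tcp_rot: [3.127, -0.009, 1.18]
contact_force: [1.6, 1.1, -1.7]
opening: 0.127
clock: 13.45
eef_pos: [453.5, -15.7, 83.6]
tcp_rot: [3.127, -0.009, 1.179]
contact_force: [1.2, 1.2, -2.9]
opening: 0.129
t 13.45 pos [453.5 -15.7  83.6] rpy [ 3.127 -0.009  1.179] F [ 1.2  1.2 -2.9] open 0.129 q6 0.35
shift [ 0.  -1.7  0.6] turn [  1.   0. -69.]
```

```bash
python3 -m jog '255 0 0 0 0 0 -6;255 0 0 0 0 0 -6;255 0 0 0 0 0 -6;255 0 0 0 0 0 -6;255 0 0 0 0 0 -6';python3 need.py 453 -15 83 2.384;python3 -m jog '255 0 0 0 0 0 -6;255 0 0 0 0 0 -6;255 0 0 0 0 0 -6;255 0 0 0 0 0 -6;255 0 0 0 0 0 -6';python3 need.py 453 -15 83 2.384
```

```text
clock: 13.87
eef_pos: [453.6, -15.7, 83.6]
tcp_rot: [3.125, -0.0, 1.722]
contact_force: [1.9, 0.0, -1.5]
opening: 0.131
t 13.87 pos [453.6 -15.7  83.6] rpy [ 3.125 -0.     1.722] F [ 1.9  0.  -1.5] open 0.131 q6 -0.19
shift [ 0.8 -0.5  0.6] turn [  0.9   0.3 -38. ]
clock: 14.28
eef_pos: [453.8, -15.7, 83.6]
tcp_rot: [3.127, 0.009, 2.272]
contact_force: [1.6, 0.2, -2.7]
opening: 0.13
t 14.28 pos [453.8 -15.7  83.6] rpy [3.127 0.009 2.272] F [ 1.6  0.2 -2.7] open 0.13 q6 -0.75
shift [ 1.  -0.2  0.6] turn [ 0.8  0.5 -6.4]
```

```bash
python3 -m jog '255 0 0 0 0 0 -5.5;255 0 0 0 0 0 0;200 0 0 0 0 0 0;160 0 0 0 0 0 0;160 0 0 0 0 0 0';python3 need.py 453 -15 83 2.384;  python3 -m jog '160 0 0 -5 0 0 0;160 0 0 -25 0 0 0;160 0 0 -25 0 0 0;160 0 0 0 0 0 0'; python3 need.py 465.5 78 135 1.58
```

```text
clock: 14.7
eef_pos: [453.7, -15.8, 83.7]
tcp_rot: [3.128, 0.01, 2.37]
contact_force: [-0.2, 0.4, -0.5]
opening: 0.372
t 14.7 pos [453.7 -15.8  83.7] rpy [3.128 0.01  2.37 ] F [-0.2  0.4 -0.5] open 0.372 q6 -0.84
shift [1.  0.1 0.7] turn [ 0.7  0.6 -0.8]
clock: 15.03
eef_pos: [451.1, -15.9, 140.3]
tcp_rot: [3.132, 0.007, 2.364]
contact_force: [1.8, 1.2, 0.5]
opening: 0.372
t 15.03 pos [451.1 -15.9 140.3] rpy [3.132 0.007 2.364] F [1.8 1.2 0.5] open 0.372 q6 -0.84
shift [55.6 77.   5.6] turn [ 0.7  0.2 44.9]
```

```bash
python3 -m jog '160 22 30 0 0 0 0;160 22 30 0 0 0 0;160 12 17 0 0 0 0;160 0 0 0 0 0 7;160 0 0 0 0 0 7'>/dev/null; python3 -m jog '160 0 0 0 0 0 7;160 0 0 0 0 0 7;160 0 0 0 0 0 7;160 0 0 0 0 0 7;160 0 0 0 0 0 2';python3 need.py 465.5 78 95 1.58;python3 look.py scene w0 290 420 110 225;python3 look.py top w0t 225 365 180 280
```

```text
clock: 15.87
eef_pos: [466.9, 82.0, 142.9]
tcp_rot: [3.124, -0.003, 1.56]
contact_force: [0.1, 0.4, -0.3]
opening: 0.371
t 15.87 pos [466.9  82.  142.9] rpy [ 3.124e+00 -3.000e-03  1.560e+00] F [ 0.1  0.4 -0.3] open 0.371 q6 0.18
shift [-4.1 -2.2 47.9] turn [ 1.  -0.1 -1.2]
zoom 5.130434782608695
zoom 5.571428571428571
```

View pics/w0.png

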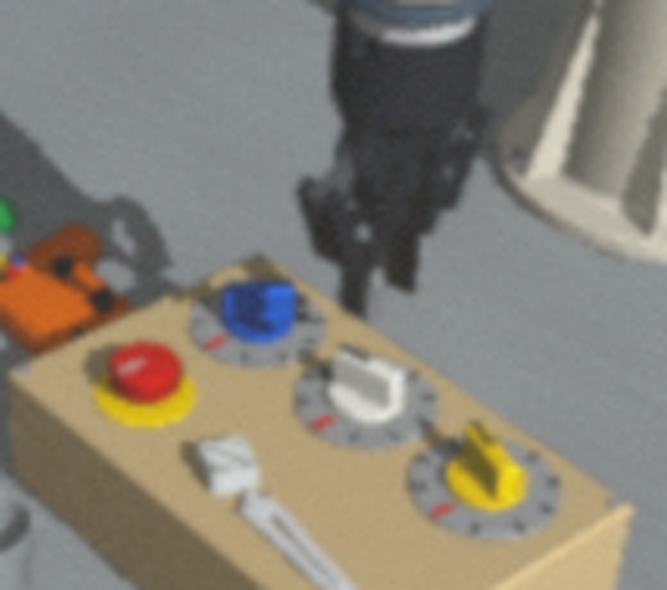

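View pics/w0t.png

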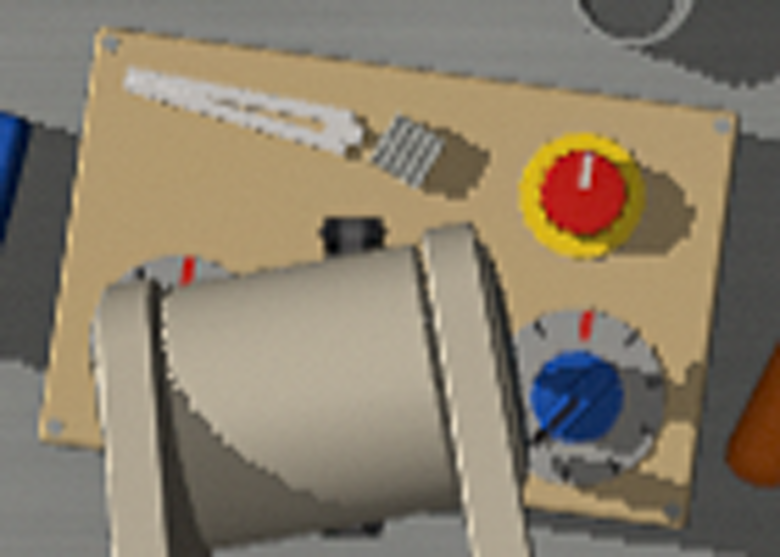

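The blue pointer runs (578,397)→(540,440). That's a yaw of about 2.40 against a target of 2.38. Next, white.

```bash
python3 -m jog '160 -3 -2 15 0 0 0;160 0 0 15 0 0 0;160 0 0 12 0 0 0;160 0 0 0 0 0 0';  python3 need.py 465.5 78 83 1.58; python3 look.py scene w1 290 420 110 225
```

```text
clock: 16.3
eef_pos: [466.5, 79.0, 100.5]
tcp_rot: [3.12, -0.003, 1.573]
contact_force: [-0.5, -0.8, 0.5]
opening: 0.374
t 16.3 pos [466.5  79.  100.5] rpy [ 3.120e+00 -3.000e-03  1.573e+00] F [-0.5 -0.8  0.5] open 0.374 q6 0.16
shift [-1.  -1.4 17.4] turn [ 1.2 -0.2 -0.4]
zoom 5.130434782608695
```

View pics/w1.png

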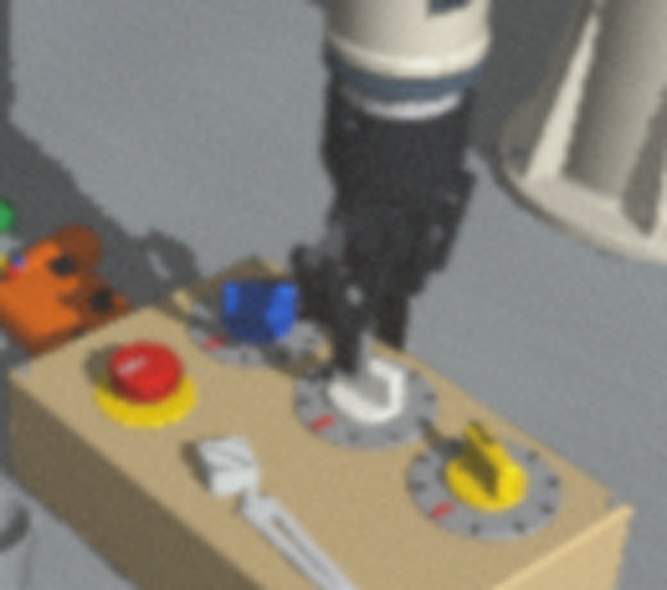

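The fingers are either side of the white bar, with the near one at (352,365). Going down and closing.

```bash
python3 -m jog '160 -1 -1.5 6 1 0 0;160 0 0 6 0 0 0;160 0 0 0 0 0 0';  python3 need.py 465.5 78 83 1.58; python3 -m jog '160 -1 -1 3 0 0 0;160 0 0 2 0 0 0;160 0 0 0 0 0 0';  python3 need.py 465.5 78 83 1.58
```

```text
clock: 16.6
eef_pos: [466.5, 78.2, 89.9]
tcp_rot: [3.137, -0.003, 1.575]
contact_force: [-0.8, 0.9, -0.3]
opening: 0.372
t 16.6 pos [466.5  78.2  89.9] rpy [ 3.137e+00 -3.000e-03  1.575e+00] F [-0.8  0.9 -0.3] open 0.372 q6 0.15
shift [-0.2 -1.   6.9] turn [ 0.3 -0.2 -0.3]
clock: 16.85
eef_pos: [466.1, 77.2, 85.0]
tcp_rot: [3.136, -0.003, 1.575]
contact_force: [-0.4, 0.4, 0.1]
opening: 0.373
t 16.85 pos [466.1  77.2  85. ] rpy [ 3.136e+00 -3.000e-03  1.575e+00] F [-0.4  0.4  0.1] open 0.373 q6 0.15
shift [ 0.8 -0.6  2. ] turn [ 0.3 -0.2 -0.3]
```

```bash
python3 -m jog '180 0.5 0 1.5 0 0 0;200 0 0 0 0 0 0;230 0 0 0 0 0 0;255 0 0 0 0 0 0;255 0 0 0 0 0 0' 30;  python3 -m jog '255 0 0 0 0 0 0;255 0 0 0 0 0 0;255 0 0 0 0 0 0'; python3 need.py 466 78 83 0.498
python3 -m jog '255 0 0 0 0 0 6;255 0 0 0 0 0 6;255 0 0 0 0 0 6;255 0 0 0 0 0 6;255 0 0 0 0 0 6';python3 need.py 466 78 83 0.498
```

```text
clock: 17.27
eef_pos: [466.6, 77.7, 83.8]
tcp_rot: [3.135, -0.003, 1.575]
contact_force: [1.3, 0.0, -1.7]
opening: 0.133
clock: 17.52
eef_pos: [466.6, 77.7, 83.8]
tcp_rot: [3.135, -0.003, 1.575]
contact_force: [1.1, -0.6, -1.7]
opening: 0.134
t 17.52 pos [466.6  77.7  83.8] rpy [ 3.135e+00 -3.000e-03  1.575e+00] F [ 1.1 -0.6 -1.7] open 0.134 q6 0.15
shift [ 0.3 -0.6  0.8] turn [ 0.3 -0.4 61.7]
clock: 17.93
eef_pos: [466.1, 77.8, 83.8]
tcp_rot: [3.138, -0.006, 1.033]
contact_force: [0.3, -0.5, -0.3]
opening: 0.132
t 17.93 pos [466.1  77.8  83.8] rpy [ 3.138 -0.006  1.033] F [ 0.3 -0.5 -0.3] open 0.132 q6 0.7
shift [ 0.1 -0.2  0.8] turn [ 0.1 -0.4 30.7]
```

```bash
python3 -m jog '255 0 0 0 0 0 6;255 0 0 0 0 0 6;255 0 0 0 0 0 6;255 0 0 0 0 0 6;255 0 0 0 0 0 6';python3 need.py 466 78 83 0.498;python3 -m jog '255 0 0 0 0 0 0;200 0 0 0 0 0 0;160 0 0 0 0 0 0;160 0 0 0 0 0 0';python3 need.py 466 78 83 0.498
```

```text
clock: 18.35
eef_pos: [465.8, 78.2, 83.8]
tcp_rot: [-3.141, -0.007, 0.483]
contact_force: [-0.1, 2.2, -0.9]
opening: 0.127
t 18.35 pos [465.8  78.2  83.8] rpy [-3.141 -0.007  0.483] F [-0.1  2.2 -0.9] open 0.127 q6 1.25
shift [0.1 0.3 0.8] turn [-0.1 -0.4 -0.9]
clock: 18.68
eef_pos: [465.7, 78.3, 83.9]
tcp_rot: [-3.141, -0.007, 0.486]
contact_force: [0.6, 0.4, -0.7]
opening: 0.372
t 18.68 pos [465.7  78.3  83.9] rpy [-3.141 -0.007  0.486] F [ 0.6  0.4 -0.7] open 0.372 q6 1.24
shift [0.1 0.4 0.9] turn [-0.1 -0.4 -0.7]
```

```bash
python3 -m jog '160 0 0 -5 0 0 0;160 0 0 -25 0 0 0;160 0 0 -30 0 0 0;110 0 0 -15 0 0 0;70 0 0 0 0 0 -7'>/dev/null
python3 -m jog '70 0 0 0 0 0 -7;70 0 0 0 0 0 -7;70 0 0 0 0 0 -7;70 0 0 0 0 0 -7;70 0 0 0 0 0 -7'>/dev/null
python3 -m jog '70 0 0 0 0 0 -7;70 0 0 0 0 0 -7;70 0 0 0 0 0 -7;70 0 0 0 0 0 -7;70 0 0 0 0 0 -7'>/dev/null
python3 -m jog '70 0 0 0 0 0 -7;70 0 0 0 0 0 -6;70 0 0 0 0 0 0';python3 need.py 548 -17 150 2.1;python3 look.py top p1 225 365 180 280
```

```text
clock: 20.18
eef_pos: [465.7, 78.0, 170.6]
tcp_rot: [3.13, 0.001, 2.113]
contact_force: [0.7, -0.2, -0.3]
opening: 0.726
t 20.18 pos [465.7  78.  170.6] rpy [3.130e+00 1.000e-03 2.113e+00] F [ 0.7 -0.2 -0.3] open 0.726 q6 -0.38
shift [-123.9   21.2   21. ] turn [0.7 0.  0.7]
zoom 5.571428571428571
```

View pics/p1.png

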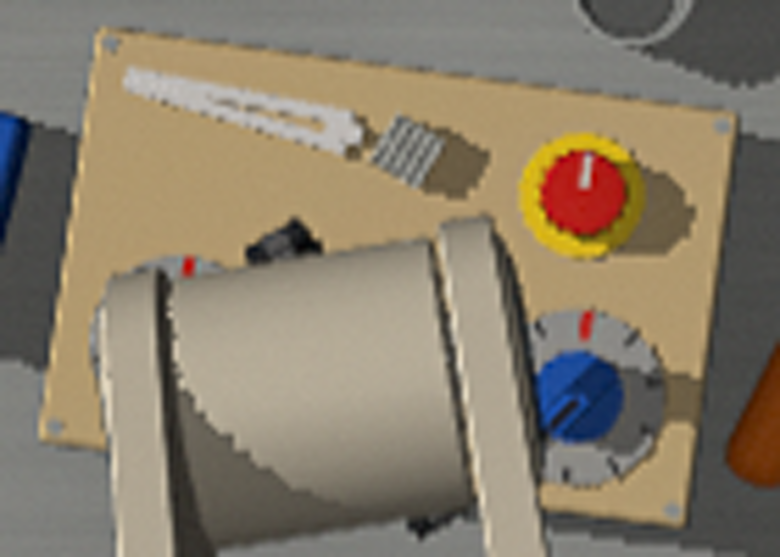

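```bash
python3 -m jog '70 -38 6.5 0 0 0 0;70 -38 6.5 0 0 0 0;70 -30 5 0 0 0 0;70 -15 2 8 0.7 0 0;70 0 0 0 0 0 0'; python3 need.py 548 -17 130 2.1;python3 look.py top p2 225 365 180 280
```

```text
clock: 20.65
eef_pos: [547.4, -18.6, 164.4]
tcp_rot: [3.14, 0.002, 2.093]
contact_force: [-0.0, 0.4, 0.4]
opening: 0.725
t 20.65 pos [547.4 -18.6 164.4] rpy [3.140e+00 2.000e-03 2.093e+00] F [-0.   0.4  0.4] open 0.725 q6 -0.56
shift [ 1.2  1.2 34.4] turn [ 0.1  0.1 -0.4]
zoom 5.571428571428571
```

View pics/p2.png

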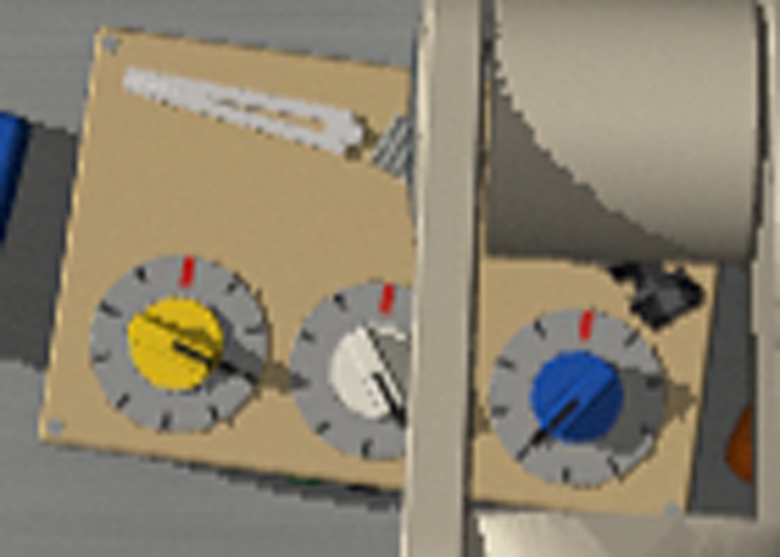

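The pointers read roughly yellow -2.02, white -2.57 (target -2.64) and blue 2.33 (target 2.38), all within tolerance. Descending around the cap.

```bash
python3 -m jog '70 1 1 15 0 0 0;70 0 0 15 0 0 0;70 0 0 10 0 0 0;70 0 0 10 0 0 0;70 0 0 0 0 0 0';python3 need.py 548 -17 78 2.1;python3 look.py scene c1 290 420 110 225
```

```text
clock: 21.12
eef_pos: [545.4, -13.5, 114.9]
tcp_rot: [3.138, 0.0, 2.085]
contact_force: [-1.1, 0.4, -0.2]
opening: 0.72
t 21.12 pos [545.4 -13.5 114.9] rpy [3.138 0.    2.085] F [-1.1  0.4 -0.2] open 0.72 q6 -0.54
shift [-4.3  0.4 36.9] turn [ 0.2  0.  -0.9]
zoom 5.130434782608695
```

View pics/c1.png

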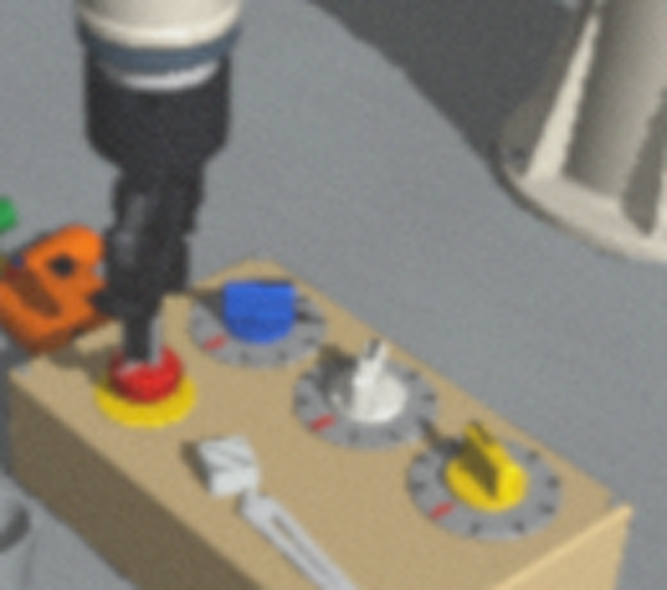

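```bash
python3 -m jog '70 -4 0 6 0 0 0;70 0 0 0 0 0 0';python3 need.py 548 -17 78 2.1; python3 -m jog '70 -1 0 6 0 0 0;70 0 0 4 0 0 0;70 0 0 0 0 0 0';python3 need.py 548 -17 78 2.1; python3 look.py scene c2 290 420 110 225
```

```text
clock: 21.33
eef_pos: [548.3, -16.6, 110.3]
tcp_rot: [3.136, 0.001, 2.085]
contact_force: [-0.5, 0.2, -0.3]
opening: 0.728
t 21.33 pos [548.3 -16.6 110.3] rpy [3.136e+00 1.000e-03 2.085e+00] F [-0.5  0.2 -0.3] open 0.728 q6 -0.55
shift [-0.2 -0.6 32.3] turn [ 0.3  0.1 -0.8]
clock: 21.58
eef_pos: [549.9, -17.7, 100.6]
tcp_rot: [3.134, 0.003, 2.085]
contact_force: [0.4, -0.6, 0.9]
opening: 0.722
t 21.58 pos [549.9 -17.7 100.6] rpy [3.134e+00 3.000e-03 2.085e+00] F [ 0.4 -0.6  0.9] open 0.722 q6 -0.55
shift [ 1.6 -1.5 22.6] turn [ 0.4  0.1 -0.9]
zoom 5.130434782608695
```

View pics/c2.png

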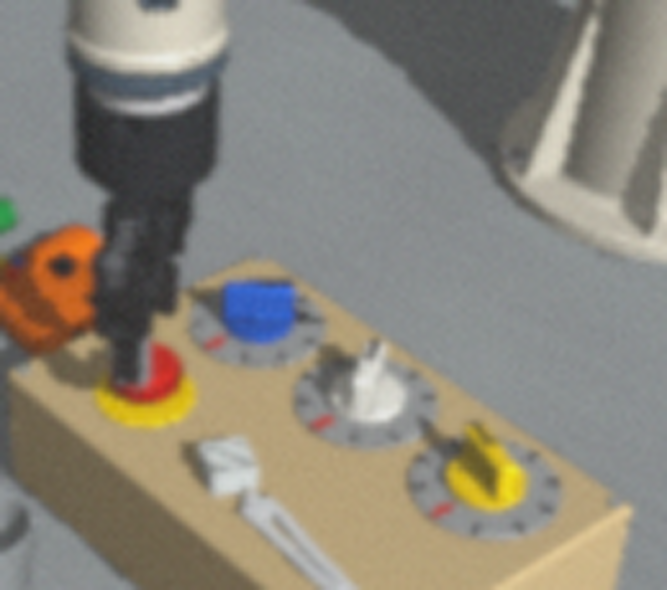

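The near finger is at (130,380), beside the cap as expected. Continuing down.

```bash
python3 -m jog '70 1 -1.5 6 0 0 0;70 0 0 5 0 0 0;70 0 0 0 0 0 0';python3 need.py 548 -17 78 2.1; python3 -m jog '70 0 -1 5 0 0 0;70 0 0 4 0 0 0;70 0 0 0 0 0 0';python3 need.py 548 -17 78 2.1; python3 look.py scene c3 290 420 110 225
```

```text
clock: 21.88
eef_pos: [548.5, -17.6, 89.2]
tcp_rot: [3.133, 0.003, 2.084]
contact_force: [-0.5, -0.0, -0.5]
opening: 0.724
t 21.88 pos [548.5 -17.6  89.2] rpy [3.133e+00 3.000e-03 2.084e+00] F [-0.5 -0.  -0.5] open 0.724 q6 -0.55
shift [ 0.8 -0.2 11.2] turn [ 0.5  0.2 -0.9]
clock: 22.13
eef_pos: [547.4, -18.1, 79.0]
tcp_rot: [3.134, 0.003, 2.084]
contact_force: [-0.2, -0.3, -0.6]
opening: 0.729
t 22.13 pos [547.4 -18.1  79. ] rpy [3.134e+00 3.000e-03 2.084e+00] F [-0.2 -0.3 -0.6] open 0.729 q6 -0.55
shift [0.7 1.1 1. ] turn [ 0.4  0.2 -0.9]
zoom 5.130434782608695
```

View pics/c3.png

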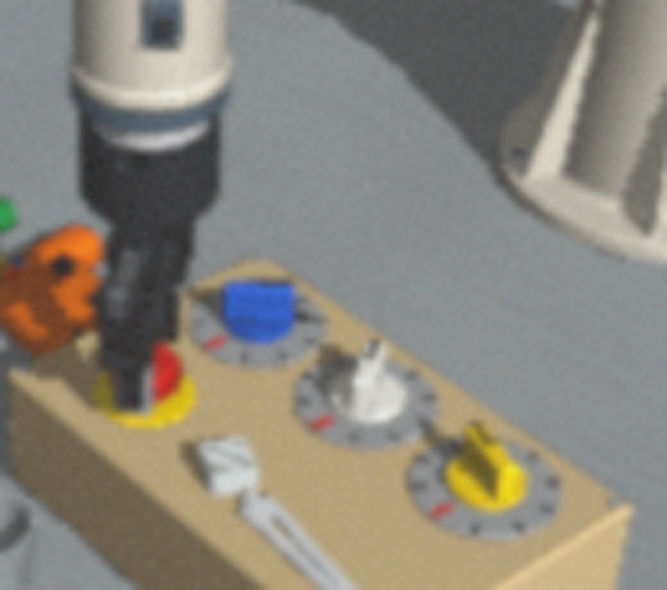

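```bash
python3 -m jog '100 0.5 0.8 1 0 0 0;130 0 0 0 0 0 0;160 0 0 0 0 0 0;180 0 0 0 0 0 0;180 0 0 0 0 0 0' 30;  python3 -m jog '200 0 0 0 0 0 0;200 0 0 0 0 0 0';python3 need.py 548 -17 78 0.88; python3 look.py scene c4 290 420 110 225
```

```text
clock: 22.6
eef_pos: [548.1, -17.2, 78.6]
tcp_rot: [3.134, 0.003, 2.085]
contact_force: [0.8, -0.4, -1.6]
opening: 0.455
clock: 22.77
eef_pos: [548.1, -17.2, 78.5]
tcp_rot: [3.134, 0.003, 2.085]
contact_force: [-0.0, 0.4, -1.1]
opening: 0.448
t 22.77 pos [548.1 -17.2  78.5] rpy [3.134e+00 3.000e-03 2.085e+00] F [-0.   0.4 -1.1] open 0.448 q6 -0.55
shift [ 0.2 -0.   0.5] turn [ 0.5 -0.1 69. ]
zoom 5.130434782608695
```

View pics/c4.png

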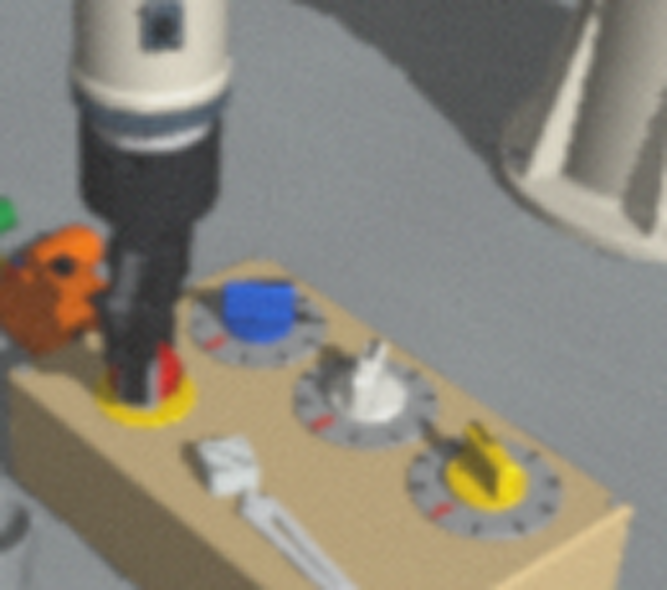

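The cap is gripped at about 38 mm. I'll turn it clockwise, rising with the cam.

```bash
python3 -m jog '200 0 0 -0.5 0 0 6;200 0 0 -0.5 0 0 6;200 0 0 -0.5 0 0 6;200 0 0 -0.5 0 0 6;200 0 0 -0.5 0 0 6'; python3 need.py 548 -17 78 0.88
```

```text
clock: 23.23
eef_pos: [549.1, -16.9, 81.3]
tcp_rot: [3.131, -0.002, 1.542]
contact_force: [0.9, -0.9, -0.8]
opening: 0.455
t 23.23 pos [549.1 -16.9  81.3] rpy [ 3.131e+00 -2.000e-03  1.542e+00] F [ 0.9 -0.9 -0.8] open 0.455 q6 -0.01
shift [-0.1 -1.1  3.3] turn [ 0.5 -0.3 38. ]
```

```bash
python3 -m jog '200 0 -0.5 -0.5 0 0 6;200 0 0 -0.5 0 0 6;200 0 0 -0.5 0 0 6;200 0 0 -0.5 0 0 6;200 0 0 -0.5 0 0 6'; python3 need.py 548 -17 78 0.88;python3 -m jog '200 0 0 -0.5 0 0 4;200 0 0 -0.5 0 0 4;200 0 0 0 0 0 0'; python3 need.py 548 -17 78 0.88
```

```text
clock: 23.65
eef_pos: [550.1, -17.2, 84.0]
tcp_rot: [3.131, -0.008, 0.992]
contact_force: [-0.2, -0.8, -1.6]
opening: 0.454
t 23.65 pos [550.1 -17.2  84. ] rpy [ 3.131 -0.008  0.992] F [-0.2 -0.8 -1.6] open 0.454 q6 0.54
shift [-1.  -1.9  6. ] turn [ 0.6 -0.5  6.4]
clock: 23.9
eef_pos: [550.3, -17.4, 84.8]
tcp_rot: [3.132, -0.009, 0.841]
contact_force: [0.3, 1.3, -0.8]
opening: 0.453
t 23.9 pos [550.3 -17.4  84.8] rpy [ 3.132 -0.009  0.841] F [ 0.3  1.3 -0.8] open 0.453 q6 0.69
shift [-1.3 -2.1  6.8] turn [ 0.6 -0.5 -2.2]
```

```bash
python3 -c "
from rig import r;print(r.sense()['wrist_torque'])"; python3 -m jog '130 0 0 0 0 0 0;70 0 0 0 0 0 0;70 0 0 0 0 0 0;70 0 0 0 0 0 0;70 0 0 -10 0 0 0'; python3 -m jog '70 0 0 -25 0 0 0;70 0 0 -35 0 0 0;70 0 0 -35 0 0 0;70 0 0 -35 0 0 0;70 0 0 0 0 0 0'; python3 need.py 400 -300 210 0.84;python3 look.py scene e1 290 420 110 225
```

```text
[0.1626928  0.04166036 0.56766475]
clock: 24.32
eef_pos: [549.1, -17.3, 93.9]
tcp_rot: [3.134, -0.008, 0.848]
contact_force: [-0.0, 0.6, -0.1]
opening: 0.721
clock: 24.73
eef_pos: [546.4, -17.4, 232.3]
tcp_rot: [3.136, -0.007, 0.851]
contact_force: [1.8, -0.4, 0.6]
opening: 0.721
t 24.73 pos [546.4 -17.4 232.3] rpy [ 3.136 -0.007  0.851] F [ 1.8 -0.4  0.6] open 0.721 q6 0.68
shift [-309.2   76.1   20.6] turn [ 0.3 -0.4  0.6]
zoom 5.130434782608695
```

View pics/e1.png

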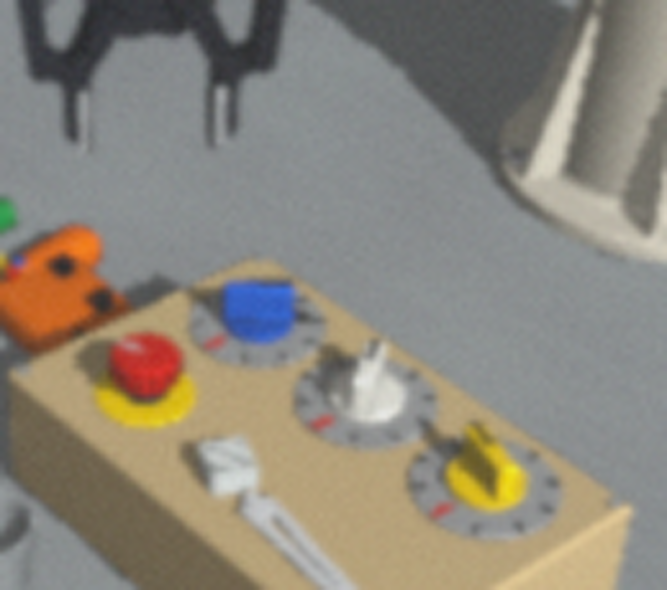

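The cap stands up again, with its top at (145,335) and its line turned. Wrist torque of 0.57 N m at the end shows it met the end stop. I'll move away for a clear top view.

```bash
python3 -m jog '70 -38 9 0 0 0 0;70 -38 9 0 0 0 0;70 -38 9 0 0 0 0;70 -38 9 0 0 0 0;70 -38 9 0 0 0 0'; python3 -m jog '70 -38 9 0 0 0 0;70 -20 5 0 0 0 0;70 0 0 0 0 0 0;70 0 0 0 0 0 0';python3 look.py top e2 225 365 180 280
python3 - <<'E'
from h import *
cv2.imwrite("pics/e3.png",optics.grab_frame("top")[:,:,::-1])
E
```

```text
clock: 25.2
eef_pos: [454.0, -189.1, 229.0]
tcp_rot: [3.136, -0.01, 0.864]
contact_force: [0.7, -0.8, -0.0]
opening: 0.725
clock: 25.53
eef_pos: [419.7, -249.1, 226.7]
tcp_rot: [3.139, -0.007, 0.859]
contact_force: [0.9, 0.2, -0.3]
opening: 0.727
zoom 5.571428571428571
```

View pics/e2.png

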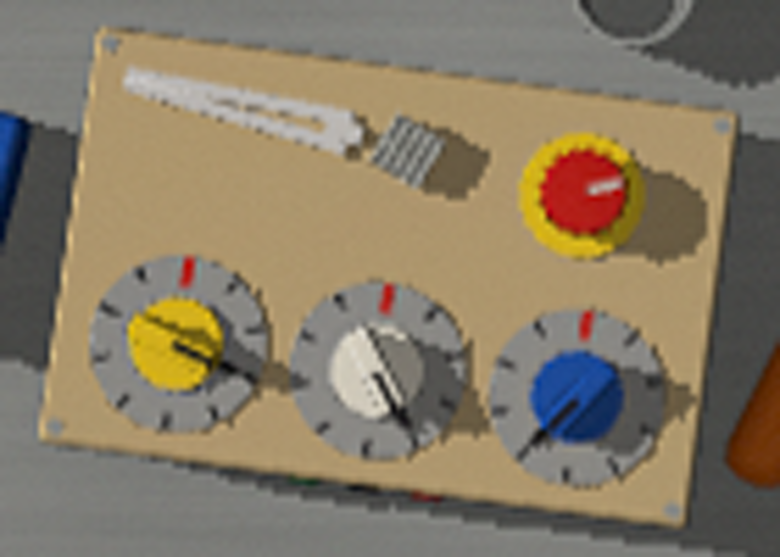

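View pics/e3.png

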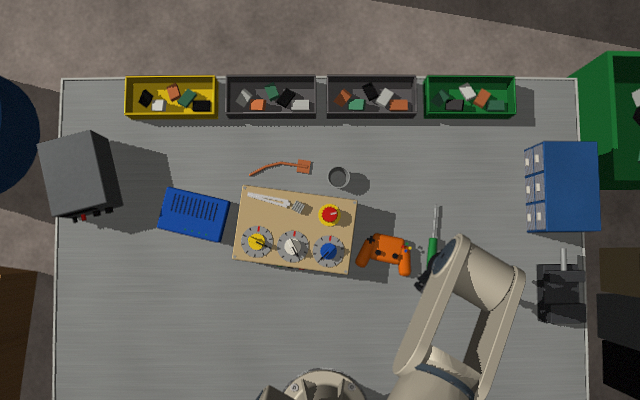

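Each pointer lies over its tick: yellow at (248,380), white at (413,443) and blue at (522,455). The cap's white line has turned about 70° clockwise and nothing else has moved. Handing in.

```bash
python3 -c "
from rig import ticket;print(ticket.sign_off())"
```

```text
the job is handed in; nothing more can be done
None
```

The job is done and handed in at about 25.6 s. I pressed the stop down to its hard stop, turned yellow to 3, blue to 6 and white to 4, then turned the cap clockwise to its end stop so it stands up again. The gripper has let go and moved clear.

**Dials:** in the last top view each pointer lies on its tick. Pointer lines measured in the pictures (yellow and blue in two views, white in one) came out within about 0.07 rad of target, and the gripper angles at release within about 0.015 rad. The limit is 0.18 rad.

**Stop:** it met its hard stop at about 44 N. For the release, the gripper turned the cap 1.24 rad, rose about 6 mm, and felt 0.57 N m at the end stop. The cap's white line shows roughly 70° of clockwise turn.

**Surroundings:** by eye, nothing else on or around the box has moved from the first pictures.

**Disagreements:**
- **TCP height:** the real fingertips sat about 22 mm above the reported z, judged by where the cap met its stop. I set the grip heights from that contact and the scene pictures.
- **Press force:** the reported force barely showed the 5 N press and rose only at the hard stop. I judged the press from the pictures and the hard stop.

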